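# Fish the tea tin's cap out from under the coffee machine

## Robot

A 6-joint arm with a two-finger parallel gripper is mounted at the origin on a cart in front of the work surface, level with it; the furniture and walls round the work are solid. World frame = base frame: x ahead of the robot, y to its left, z up, the work surface at z = 0. Lengths are in m, angles in rad, forces in N, time in s.
With the tool pointing down it reaches from about 0.2 to 0.875 m from the base axis. Payload 3.4 kg.
Tool frame: the origin (TCP) lies at the very end of the fingers, on their centre line; the grasp point (between the pads) lies bot.tcp_to_grasp behind it (bot.tcp_to_grasp is the distance from the TCP to the grasp point, in m); z points along the fingers, y is the direction in which the jaws open and shut (so a half turn about z gives the same grasp; the last joint's range is limited). The gripper opens to 94 mm and grips with 3 to 60 N. Pads are 16 mm wide; open, the fingers measure 119 mm over their backs; the gripper's body (75 mm by 177 mm) begins 78 mm behind the grasp point.
Start: joints at [-1.406, 0.276, 1.505, -0, 1.361, -0.121], TCP at [0.162, -0.552, 0.205] pointing down, gripper open.
Joint ranges: [-2.89, 2.89], [-0.75, 2.08], [0.22, 2.7], [-1.18, 4.32], [0.11, 2.71], [-2.7, 2.7]. Speed limits (rad/s): [2.57, 2.57, 3.14, 3.14, 3.14, 3.14].

## Interface

Orientations are given as a 3x3 rotation matrix whose columns are the frame's x, y, z axes.
In Python, from workcell import bot, eyes gives the robot as it stands.
- The arm moves only by the tool step_arm, never from a script. Its arguments are lists of equal length, an entry for each row: "translation": the shift along the tool's x, y, z in cm, a list of three; "delta_rot": the turn, a rotation vector about the tool's x, y, z in degrees, a list of three; "gripper": the opening, from 0 (shut) to 1 (fully open). A call has 1 to 5 rows; each row shifts and turns the pose as measured when the row begins, along the tool's axes as they then stand; what a row does not reach is not made up. A row lasts 1/10 s, in which the tool goes at most 50 mm and 8.59 degrees, less where a joint would pass 70% of its speed; a pose out of reach is approached as far as the arm can. A call is refused whole if a number of a shift passes 5 or a number of a turn 8.59, either way. A call with a gripper value outside its range is refused whole. The fingers move at their own pace and stop on an object; "force" is the grip in N (left out, the last holds). Time passes only in rows, so rows that do not move let the fingers close. It gives the time, the measured TCP pose, the force and the opening at its end, in the units of the state.
- bot.get_state(): the state, without advancing time (a new reading comes with each control period).
- eyes.read_camera(name): name is "scene" or "top" or "wrist"; returns a dict with "pixels" (420x560x3 uint8, blue, green, red), "fov_y" (degrees; the focal length in pixels is half the picture's height over the tangent of half this angle, whatever the lens; pixels are square), "cx", "cy" (the principal point, pixels), "T" (4x4, takes a point from camera to world coordinates). Camera axes: x right, y up, looking along -z (the intrinsics and any distortion apply to the point x, -y, -z); pixel columns grow to the right and rows downward; lengths in m; the calibration is good to about 2 mm. A picture is of the moment at which its call begins. There is no depth.
- bot.hand_in(): hands the job in, once; it reports no verdict.
The state is a dict: "time": time; "joint_positions": joint angles; "qd": joint speeds; "tau": joint torques, N m; "ee_pos": TCP position; "orientation": TCP orientation; "contact_force": force on the tool from outside, world axes, zero at the start; "torque": the same for the moment, N m; "gripper_width": opening from 0.0 (shut) to 1.0 (fully open).
Only numpy, scipy, OpenCV 4.12 (cv2) and the standard library are available. Lean on these libraries where they do the work, as an engineer would, in place of code of your own. Each camera call takes 0.05 s, during which the arm holds its last target.

## Task

The cap of the little tea tin has slid under the coffee machine, where no hand fits. Take the bent hook from the chopping block, feel your way with it into the low gap between the machine and its mat, draw the cap out to the front, lay the hook down on the worktop and put the cap back on its tin, fully home. Be gentle: do not press or knock the hook hard against worktop, mat or machine, touch the cap with the fingers only once it is out, and leave the cup, the timer and the salt where they stand.

Things in the scene. Friction and masses are not known exactly. Their poses are not given: they have to be found in the camera images.
- coffee_machine: fixed capsule coffee machine, cream housing, dark drip tray, 260 deep (x) x 240 wide x 255 mm high, on a thin mat; origin on the worktop, 140 mm behind its front, z up. Four rubber feet, 22 mm thick, at x = -100 and +90, y = -104 and +104 mm; else only the cap lies in the gap. Drip tray: 61 mm high, front 110 mm of the machine. Brew head: front at x = -102 mm, from 146 mm up.
- machine_front (a point): middle of the lower front edge of the machine's drip tray, 17.5 mm above the worktop. x points level into the machine, y along its front to the left, z up. The grey rubber mat under the machine, 5 mm thick and fixed, ends square 6 mm behind this edge, so the gap to enter is 12.5 mm high, from 5 to 17.5 mm above the worktop, both edges sharp.
- cap_centre (a point): slip-over cap of the tea tin, ochre with a fine brass line, open side down on the mat under the machine: outer diameter 51, height 9, inner diameter 47, 7 mm deep inside, about 40 g. The point is its centre, half-way up (4.5 mm over its lower edge); z is its axis. At the start this centre is 28 to 42 mm behind the machine's front edge.
- tin_rim (a point): open tea tin, ochre with a pale band: loose upright cylinder, 44 mm outer diameter, 60 mm high, about 0.2 kg, on the worktop left of the work. The point is the centre of its top rim; z is its axis. With the cap fully home the cap's top rests on the rim, cap_centre 2.5 mm below tin_rim.
- hook_grip (a point): centre of the hook's wooden handle (90 long (x) x 20 wide (y) x 24 mm high (z)), where to grip it; x points to the wire. The 6 mm steel wire leaves the handle at x = 45, dips, and runs level from x = 69 to 158; there the end piece, a flat blade 8 high and 4 mm thick at x = 158 to 162, goes left to y = 45, its tip (4 mm wide) turned back to x = 150. 0.12 kg.
- hook: the hook, origin under its handle's centre (12 mm below hook_grip). Its wire is bent by hand, different each time: wire and blade run, on their middle line, 20 to 36 mm below the handle's centre line; this drop is rigid but not measured, so find it by touch. At the start the handle lies level on the block, the wire off its far edge, clear of the worktop.
- worktop: the fixed kitchen worktop, its upper face at z = 0
- board: fixed wooden chopping block, 140 (x) x 98 (y) x 32 mm, origin under its centre; the hook lies on it at the start
- espresso_cup: white espresso cup, 64 mm wide, 51 mm high, standing on the machine's drip tray; origin at its foot
- kitchen_timer: round kitchen timer, white foot and grey top, 63 mm wide, 48 mm high, front left; origin at its foot
- salt_shaker: glass salt shaker with grey top, 44 mm wide, 90 mm high, right of the machine; origin at its foot
There are look-alikes about, which are no part of the job. What is shaped like the part that bears tin_rim but purple or red is not meant.

How it is judged:
On the way, in this order (a step that is already met when the one before it is completed fails the run):
1. the hook bears on the cap while the cap is still under the machine (contact force between hook and tin_cap above 0.05 N and x of cap_centre in the frame of machine_front above 0 m), for 0.1 s.
2. the cap lies flat on the worktop, wholly out in front of the machine (x of cap_centre in the frame of machine_front below -0.03 m and height (world z) of cap_centre below 0.01 m and angle between cap_centre's own z axis and vertical below 0.1 rad), for 0.2 s.
At the end, for the whole second after the job is handed in: The cap sits fully home on the tin: axes within 3 mm, its centre at least 1 mm below the rim (2.5 mm when seated), square to the tin within 3.5 degrees; the tin stands upright on the worktop; the hook lies at rest on the worktop; all at rest and released (horizontal distance between cap_centre and tin_rim below 0.003 m and z of cap_centre in the frame of tin_rim below -0.001 m and angle between the z axis of cap_centre and the z axis of tin_rim, either way round below 0.06 rad and angle between tin_rim's own z axis and vertical below 0.06 rad and height (world z) of tin_rim between 0.055 and 0.064 m and height (world z) of hook_grip between 0.005 and 0.05 m and contact force between hook and worktop above 0.1 N and linear speed of each of hook, tin_cap, tea_tin below 0.01 m/s); the robot touches nothing.
It fails at once if the hook pressed on the worktop with more than 14 N (contact force between hook and worktop above 14 N).
It fails at once if the hook or the robot pushed against the coffee machine or its mat with more than 10 N (contact force between any of hook, the arm and coffee_machine above 10 N).
It fails at once if fingers on the cap before it is out from under the machine (contact force between the fingers and tin_cap above 0.1 N and x of cap_centre in the frame of machine_front above -0.0255 m).
It fails at once if the cap pressed on the tin with more than 35 N, or the tin shoved more than 30 mm (contact force between tin_cap and tea_tin above 35 N or distance of tin_rim from where it was at the start of the episode above 0.03 m).
It fails at once if the cup, timer or salt moved more than 15 mm (distance of any of espresso_cup, kitchen_timer, salt_shaker from where it was at the start of the episode above 0.015 m).
It also fails if it takes over 72 s, if anything falls off the work surface, if the arm or the gripper's body presses on something with over 40 N, if the wrist force passes 120 N, or if a joint passes its speed limit or range.

## Working session

There is one attempt and no reset: what is moved stays moved. The work goes in short steps, Python scripts to look and compute and a tool call to move; the robot and the scene stay as the last step left them, time stands still between calls to the robot, and variables do not carry over. Pictures are saved under pics/ and viewed, and the job is handed in when it is done.

Besides the shell and the picture viewer there is one more tool, called after "Emit:" by a JSON object that holds its "fn" and its "kwargs", one argument or row to a line. step_arm: Moves the arm, as the interface text tells. Its arguments: {"type":"object","properties":{"translation":{"type":"array"},"delta_rot":{"type":"array"},"gripper":{"type":"array"},"force":{"type":"number"}},"required":["translation","delta_rot","gripper"]}

```bash
ls; mkdir -p pics
python3 - <<'E'
from workcell import bot, eyes
import cv2,numpy as np
s=bot.get_state(); print({k:np.round(v,3).tolist() for k,v in s.items()}, bot.tcp_to_grasp)
for n in ["scene","top","wrist"]:
    c=eyes.read_camera(n); cv2.imwrite(f"pics/{n}0.png",np.asarray(c["pixels"])); print(n,c["fov_y"],c["cx"],c["cy"],np.round(c["T"],4).tolist(),[k for k in c if k not in("pixels",)])
    print({k:c[k] for k in c if k not in("pixels","T")})
E
```

```text
pics
{'time': 0.0, 'joint_positions': [-1.406, 0.277, 1.506, -0.0, 1.361, -0.121], 'qd': [-0.001, -0.0, 0.001, -0.0, -0.0, -0.0], 'tau': [-0.001, -40.459, -23.723, 0.07, 0.034, -0.0], 'ee_pos': [0.162, -0.551, 0.205], 'orientation': [[0.959, 0.282, -0.0], [0.282, -0.959, 0.002], [0.0, -0.002, -1.0]], 'contact_force': [-0.74, 0.154, 0.332], 'torque': [0.041, -0.006, 0.043], 'gripper_width': 1.0} 0.0188
scene 48.953644644038505 280.36907395701223 209.6660146679232 [[-0.5032, 0.6116, -0.6105, -0.164], [-0.864, -0.3436, 0.368, 0.4831], [0.0153, 0.7126, 0.7014, 0.9201], [0.0, 0.0, 0.0, 1.0]] ['fov_y', 'cx', 'cy', 'T']
{'fov_y': 48.953644644038505, 'cx': 280.36907395701223, 'cy': 209.6660146679232}
top 46.2560750831373 278.4480206176826 208.6873281013793 [[-0.0153, 0.9836, -0.1796, 0.3669], [-0.9999, -0.0149, 0.0039, 0.038], [0.0011, 0.1797, 0.9837, 1.2976], [0.0, 0.0, 0.0, 1.0]] ['fov_y', 'cx', 'cy', 'T']
{'fov_y': 46.2560750831373, 'cx': 278.4480206176826, 'cy': 208.6873281013793}
wrist 68.92899498061026 280.84273384020673 206.70651793179672 [[0.2817, 0.9333, 0.2227, 0.2256], [-0.9595, 0.2741, 0.065, -0.532], [-0.0003, -0.232, 0.9727, 0.3844], [0.0, 0.0, 0.0, 1.0]] ['fov_y', 'cx', 'cy', 'T']
{'fov_y': 68.92899498061026, 'cx': 280.84273384020673, 'cy': 206.70651793179672}
```

View pics/scene0.png

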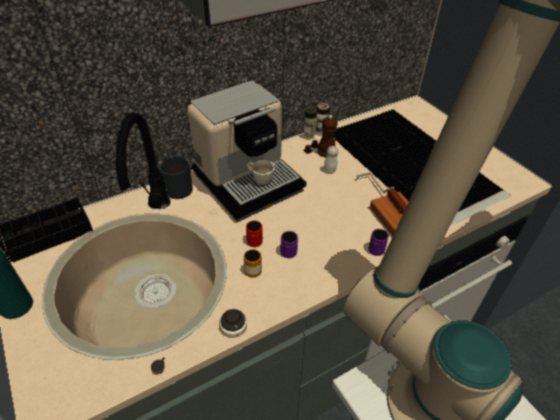

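View pics/top0.png

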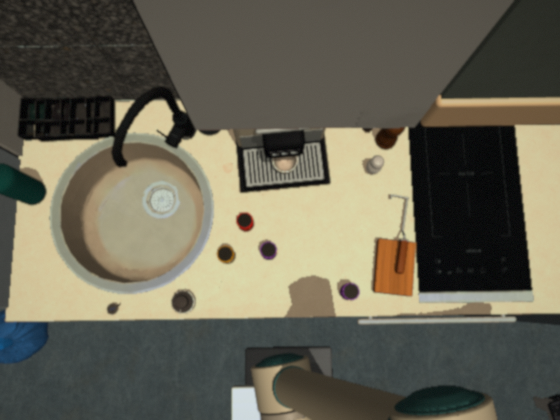

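View pics/wrist0.png

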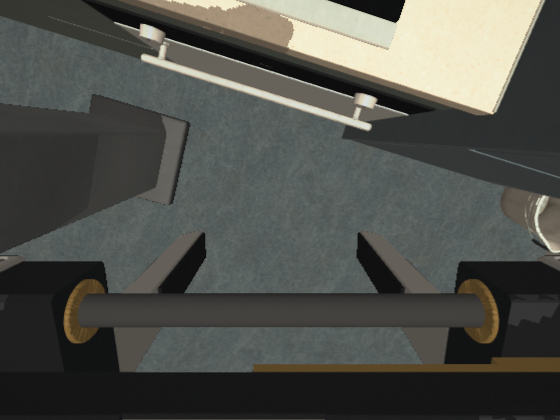

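The top picture shows the ochre tin at (227,254). The look-alikes are red at (245,221) and purple at (268,250) and (349,290). The hook lies on the block at (400,245), the machine front is at about (285,188), the timer at (182,300) and the salt at (375,164). Next come enlarged crops.

```bash
cat > h.py <<'E'
import numpy as np, cv2
def K(c):
    f=210/np.tan(np.radians(c["fov_y"])/2); return f,c["cx"],c["cy"]
def w2p(c,P):
    f,cx,cy=K(c);P=np.atleast_2d(P);T=np.asarray(c["T"]);q=(P-T[:3,3])@T[:3,:3]
    return np.c_[cx+f*q[:,0]/-q[:,2], cy+f*(-q[:,1])/-q[:,2]]
def p2w(c,uv,z):
    f,cx,cy=K(c);T=np.asarray(c["T"]);u,v=uv
    d=T[:3,:3]@np.array([(u-cx)/f,-(v-cy)/f,-1]);o=T[:3,3]
    return o+d*(z-o[2])/d[2]
def crop(c,name,x0,y0,w,h,s):
    im=np.asarray(c["pixels"])[y0:y0+h,x0:x0+w]
    cv2.imwrite("pics/"+name,cv2.resize(im,None,fx=s,fy=s,interpolation=cv2.INTER_CUBIC))
E
python3 - <<'E'
from h import *
import pickle
from workcell import bot, eyes
C={n:eyes.read_camera(n) for n in("scene","top")}
pickle.dump(C,open("c0.pkl","wb"))
crop(C["top"],"t_hook.png",360,180,70,120,5)
crop(C["top"],"t_tin.png",205,200,100,80,8)
crop(C["top"],"t_mach.png",215,120,130,80,6)
crop(C["scene"],"s_tin.png",200,200,130,100,6)
crop(C["scene"],"s_mach.png",180,150,140,80,5)
crop(C["scene"],"s_hook.png",340,160,80,80,7)
E
```

```text
(no output)
```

View pics/t_hook.png

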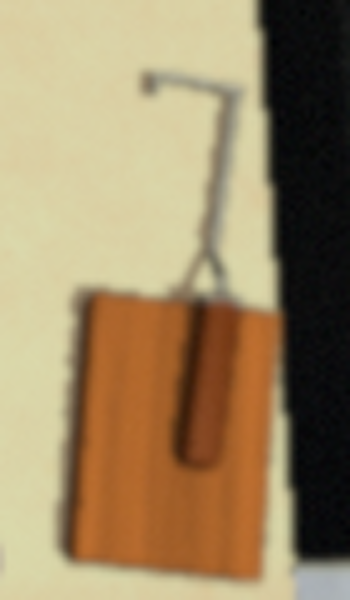

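View pics/t_tin.png

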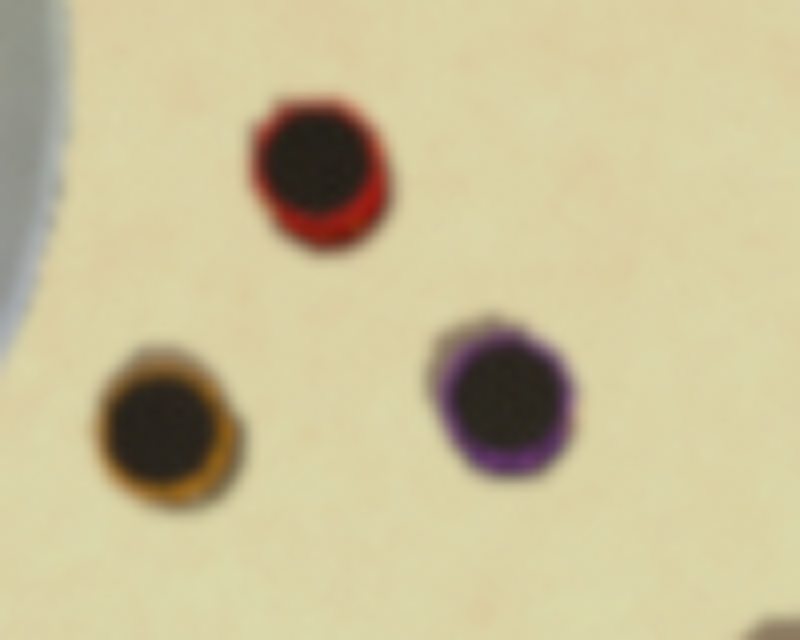

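View pics/t_mach.png

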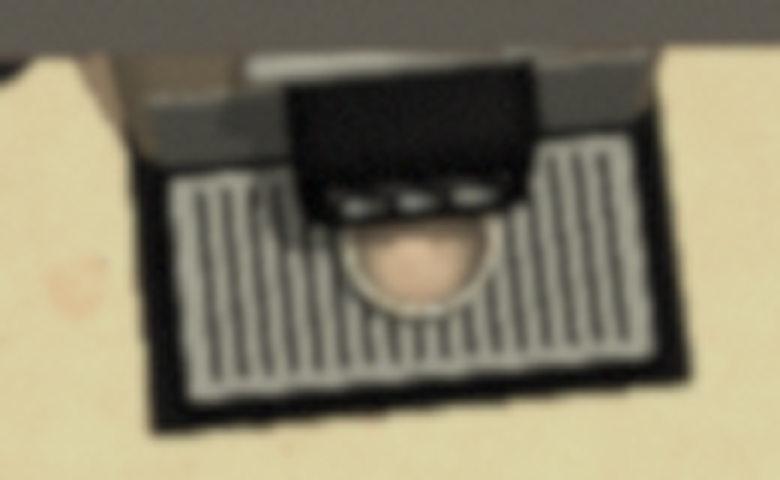

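View pics/s_tin.png

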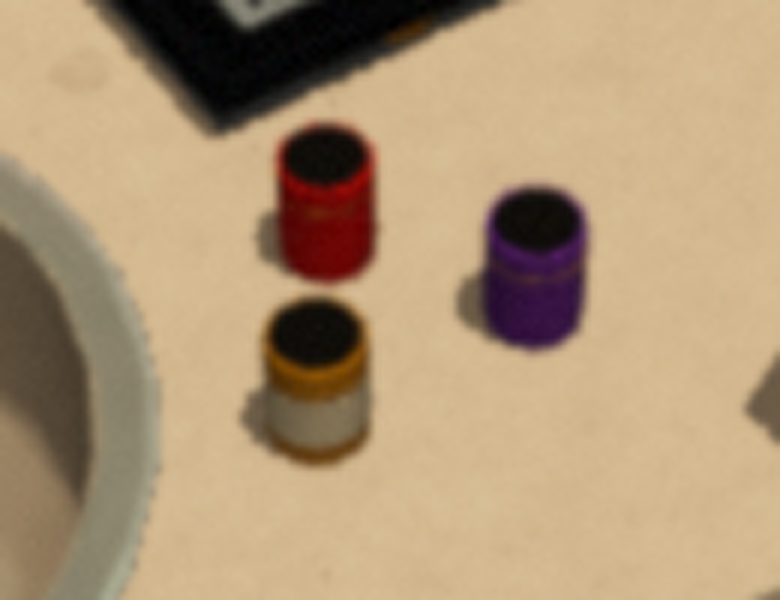

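View pics/s_mach.png

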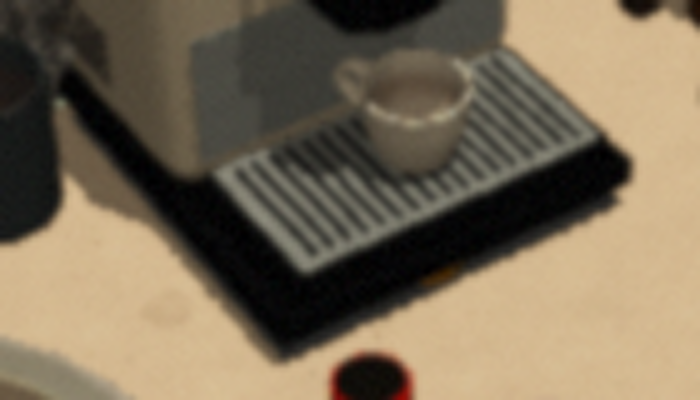

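View pics/s_hook.png

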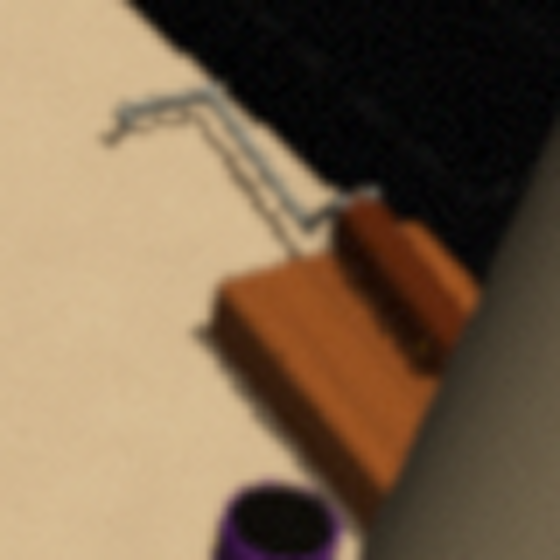

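Run:
```python
from h import *
import pickle
C=pickle.load(open("c0.pkl","rb"));t=C["top"];s=C["scene"]
T=lambda x,y,x0,y0,k:(x0+(x+.5)/k-.5,y0+(y+.5)/k-.5)
pr=lambda n,p:print(n,np.round(p,4))
for z in (0.0175,0.061):
    a=p2w(t,T(155,433,215,120,6),z);b=p2w(t,T(690,380,215,120,6),z)
    pr("mach top L",a);pr("R",b);print(np.linalg.norm(a-b),np.degrees(np.arctan2(*(a-b)[[0,1]])))
a=p2w(s,T(280,357,180,150,5),0.0175);b=p2w(s,T(618,203,180,150,5),0.0175)
pr("scene L",a);pr("R",b);print(np.linalg.norm(a-b))
pr("grid corner scene L z.061",p2w(s,T(305,272,180,150,5),.061))
pr("grid corner top L z.061",p2w(t,T(188,403,215,120,6),.061))
pr("cap glimpse",p2w(s,T(440,272,180,150,5),.012))
pr("tin top",p2w(t,T(161,428,205,200,8),.06))
pr("tin scene",p2w(s,T(315,333,200,200,6),.06))
pr("purple top",p2w(t,T(510,398,205,200,8),.06));pr("red top",p2w(t,T(318,160,205,200,8),.06))
# hook, handle top z=.056, 
pr("handle far",p2w(t,T(220,303,360,180,5),.056));pr("handle near",p2w(t,T(200,462,360,180,5),.056))
pr("h axis mid",p2w(t,T(208,385,360,180,5),.056))
for z in (.008,.024):
  pr("corner",p2w(t,T(232,92,360,180,5),z));pr("tip",p2w(t,T(148,80,360,180,5),z));
  pr("s corner",p2w(s,T(208,92,340,160,7),z));pr("s tip",p2w(s,T(122,110,340,160,7),z))
for n,q in (("bFL",(92,295)),("bFR",(280,314)),("bNL",(72,560)),("bNR",(262,577))): pr(n,p2w(t,T(*q,360,180,5),.032))
```

```text
mach top L [0.648  0.1335 0.0175]
R [ 0.6686 -0.1048  0.0175]
0.23917921155268584 -4.931189289266893
mach top L [0.6385 0.1302 0.061 ]
R [ 0.6583 -0.1     0.061 ]
0.2310516958818257 -4.931189289266909
scene L [0.6433 0.1377 0.0175]
R [ 0.659  -0.0893  0.0175]
0.22753552716100908
grid corner scene L z.061 [0.6548 0.1146 0.061 ]
grid corner top L z.061 [0.6515 0.116  0.061 ]
cap glimpse [0.664  0.0268 0.012 ]
tin top [0.4814 0.1701 0.06  ]
tin scene [0.4831 0.1701 0.06  ]
purple top [0.4892 0.0602 0.06  ]
red top [0.566  0.1205 0.06  ]
handle far [ 0.5075 -0.2833  0.056 ]
handle near [ 0.4276 -0.2684  0.056 ]
h axis mid [ 0.4661 -0.2747  0.056 ]
corner [ 0.6263 -0.3091  0.008 ]
tip [ 0.6335 -0.2645  0.008 ]
s corner [ 0.636  -0.3162  0.008 ]
s tip [ 0.6447 -0.2756  0.008 ]
corner [ 0.6231 -0.3048  0.024 ]
tip [ 0.6302 -0.2607  0.024 ]
s corner [ 0.6219 -0.3022  0.024 ]
s tip [ 0.6305 -0.2623  0.024 ]
bFL [ 0.5154 -0.2235  0.032 ]
bFR [ 0.5041 -0.3202  0.032 ]
bNL [ 0.3804 -0.2063  0.032 ]
bNR [ 0.3704 -0.3023  0.032 ]
```

The crop confirms the tin at scene (252,262): it is ochre with a pale band, and the red and purple ones have none. An ochre glint of the cap shows in the gap at scene (268,204). I put the tin at (0.482, 0.170), the front edge at (0.658, 0.0145) with yaw +4.9°, the hook grip at (0.466, -0.275) with yaw about -10.6°, and the drop at roughly 23 mm. Next I plan the approach.

```bash
cat > plan.py <<'E'
import sys, numpy as np
from scipy.spatial.transform import Rotation as R
from workcell import bot
# usage: plan.py x y z yaw pitch(nose up, deg)
def Rt(yaw,pitch=0):
    # tool x level along yaw, z down; pitch>0 raises the tool's x end
    b=R.from_euler('z',yaw,degrees=True)*R.from_matrix([[1,0,0],[0,-1,0],[0,0,-1]])
    return b*R.from_euler('y',pitch,degrees=True)
def show():
    s=bot.get_state();r=R.from_matrix(s["orientation"]);x=r.as_matrix()[:,0]
    print("t %.2f tcp"%s["time"],np.round(np.array(s["ee_pos"])*1000,1),"yaw %.2f pitch %.2f roll %.2f"%(np.degrees(np.arctan2(x[1],x[0])),np.degrees(np.arcsin(x[2])),np.degrees(np.arcsin(r.as_matrix()[2,1]))),"F",np.round(s["contact_force"],2),"M",np.round(s["torque"],2),"g %.3f"%s["gripper_width"])
    return s,r
if __name__=="__main__":
    s,r=show()
    a=list(map(float,sys.argv[1:]))
    if a:
        p=np.array(a[:3]);t=Rt(*a[3:])
        d=p-np.array(s["ee_pos"])
        rv=(r.inv()*t).as_rotvec(degrees=True)
        n=max(np.linalg.norm(d)/.05,np.linalg.norm(rv)/8.59)
        print("tool shift cm",np.round(r.inv().apply(d)*100,2),"in TARGET axes",np.round(t.inv().apply(d)*100,2),"rotvec",np.round(rv,2),"rows>=%.1f"%n)
E
python3 plan.py .466 -.275 .12 -10.6
```

```text
t 0.25 tcp [ 162.1 -551.5  205.1] yaw 16.38 pitch 0.00 roll -0.05 F [ 0.44 -1.38  0.75] M [ 0.06 -0.05  0.01] g 0.999
tool shift cm [ 36.96 -17.95   8.52] in TARGET axes [ 24.79 -32.77   8.51] rotvec [-5.000e-02  1.000e-02  2.698e+01] rows>=8.4
```

Emit:
{"fn": "step_arm", "kwargs": {
  "translation": [
    [3.7,-1.8,0],
    [3.7,-1.8,0.5],
    [3.7,-1.8,0.5],
    [3.7,-1.8,0.5],
    [3.7,-1.8,0.5]
  ],
  "delta_rot": [
    [0,0,0],
    [0,0,0],
    [0,0,0],
    [0,0,0],
    [0,0,0]
  ],
  "gripper": [0.6,0.6,0.6,0.6,0.6],
  "force": 40
}}

```text
time: 0.75
ee_pos: [0.3154, -0.4142, 0.1836]
orientation: [[0.962, 0.272, -0.001], [0.272, -0.962, -0.003], [-0.001, 0.002, -1.0]]
contact_force: [0.1, 0.3, -0.7]
gripper_width: 0.622
```

```bash
python3 plan.py .466 -.275 .12 -10.6
```

```text
t 0.75 tcp [ 315.4 -414.2  183.6] yaw 15.78 pitch -0.08 roll 0.14 F [ 0.1   0.29 -0.73] M [-0.    0.01  0.02] g 0.622
tool shift cm [18.28 -9.32  6.31] in TARGET axes [ 12.24 -16.45   6.36] rotvec [ 0.16  0.05 26.38] rows>=4.3
```

Emit:
{"fn": "step_arm", "kwargs": {
  "translation": [
    [3.7,-1.9,1],
    [3.5,-2.3,1],
    [3,-2.8,1],
    [2.6,-3.2,1],
    [2.5,-3.3,1]
  ],
  "delta_rot": [
    [0,0,6.5],
    [0,0,6.5],
    [0,0,6.5],
    [0,0,6.5],
    [0,0,0.5]
  ],
  "gripper": [0.6,0.6,0.6,0.6,0.6]
}}

```text
time: 1.25
ee_pos: [0.4707, -0.2653, 0.1324]
orientation: [[0.979, -0.206, 0.002], [-0.206, -0.979, -0.006], [0.003, 0.005, -1.0]]
contact_force: [-0.2, -0.1, 0.5]
gripper_width: 0.6
```

```bash
python3 plan.py .466 -.275 .12 -10.6
```

```text
t 1.25 tcp [ 470.7 -265.3  132.4] yaw -11.89 pitch 0.16 roll 0.30 F [-0.17 -0.07  0.54] M [ 0.    0.09 -0.03] g 0.600
tool shift cm [-0.27  1.04  1.25] in TARGET axes [-0.29  1.04  1.24] rotvec [ 0.31 -0.16 -1.29] rows>=0.3
```

Emit:
{"fn": "step_arm", "kwargs": {
  "translation": [
    [-0.3,1,1.2],
    [0,0,0]
  ],
  "delta_rot": [
    [0.3,-0.2,1.3],
    [0,0,0]
  ],
  "gripper": [0.6,0.6]
}}

```text
time: 1.45
ee_pos: [0.4688, -0.2695, 0.1186]
orientation: [[0.975, -0.22, -0.001], [-0.22, -0.975, 0.003], [-0.002, -0.003, -1.0]]
contact_force: [-0.5, -0.3, 0.5]
gripper_width: 0.598
```

```bash
python3 plan.py .466 -.275 .12 -10.6
python3 - <<'E'
from h import *
from workcell import eyes
import pickle
c=eyes.read_camera("wrist");pickle.dump(c,open("c1.pkl","wb"));cv2.imwrite("pics/w1.png",c["pixels"])
E
```

```text
t 1.45 tcp [ 468.8 -269.5  118.6] yaw -12.74 pitch -0.11 roll -0.16 F [-0.48 -0.35  0.48] M [ 0.07  0.03 -0.02] g 0.598
tool shift cm [-0.15  0.6  -0.14] in TARGET axes [-0.17  0.59 -0.14] rotvec [-0.16  0.11 -2.14] rows>=0.2
```

View pics/w1.png

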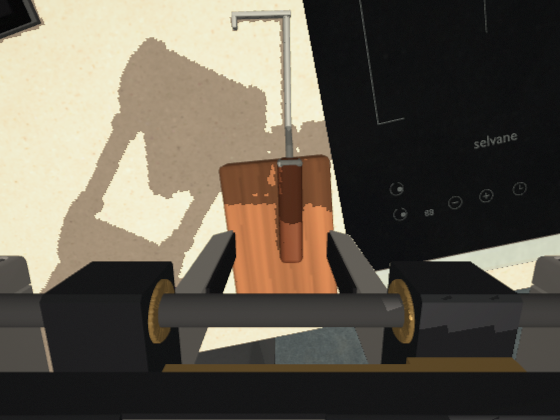

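The wrist view shows the handle from about (290,163) to (291,258) and the wire corner at (288,13). I'll turn these into positions.

Run:
```python
from h import *
import pickle
c=pickle.load(open("c1.pkl","rb"))
crop(c,"w1c.png",210,0,130,280,2)
for n,u,z in (("front",(290,163),.056),("rear",(291,256),.056),("wire mid start",(289,130),.022),("corner",(287.5,14),.022),("tip",(235,20),.022),("tip z18",(235,20),.018)):
    print(n,np.round(p2w(c,u,z),4))
f=p2w(c,(290,163),.056);k=p2w(c,(287.5,14),.022);d=k-f;print(np.degrees(np.arctan2(d[1],d[0])),np.linalg.norm(d[:2]))
```

```text
front [ 0.5099 -0.2858  0.056 ]
rear [ 0.4333 -0.2699  0.056 ]
wire mid start [ 0.5348 -0.2913  0.022 ]
corner [ 0.6237 -0.3096  0.022 ]
tip [ 0.6289 -0.2672  0.022 ]
tip z18 [ 0.6302 -0.267   0.018 ]
-11.823234204996607 0.11624582466619034
```

View pics/w1c.png

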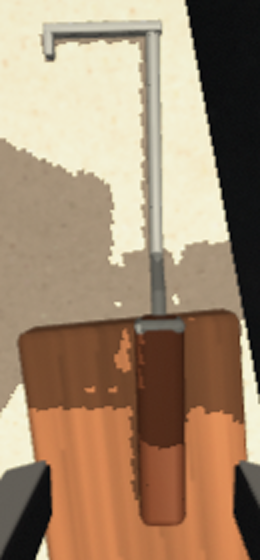

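```bash
python3 plan.py .4663 -.2765 .036 -11.8
```

```text
t 1.50 tcp [ 469.4 -269.4  119.4] yaw -12.78 pitch 0.00 roll -0.20 F [0.04 0.7  0.32] M [ 0.01 -0.02 -0.  ] g 0.599
tool shift cm [-0.15  0.79  8.34] in TARGET axes [-0.16  0.76  8.34] rotvec [-0.2  -0.01 -0.98] rows>=1.7
```

Emit:
{"fn": "step_arm", "kwargs": {
  "translation": [
    [-0.1,0.7,2],
    [0,0,2],
    [0,0,1],
    [0,0,0]
  ],
  "delta_rot": [
    [0,0,-0.9],
    [0,0,0],
    [0,0,0],
    [0,0,0]
  ],
  "gripper": [0.6,0.6,0.6,0.6]
}}

```text
time: 1.9
ee_pos: [0.4658, -0.2808, 0.0709]
orientation: [[0.978, -0.211, 0.005], [-0.211, -0.978, -0.0], [0.005, -0.001, -1.0]]
contact_force: [0.5, 0.4, 0.6]
gripper_width: 0.599
```

```bash
python3 plan.py .4663 -.2765 .036 -11.8
```

```text
t 1.90 tcp [ 465.8 -280.8   70.9] yaw -12.16 pitch 0.28 roll -0.05 F [0.51 0.37 0.56] M [ 0.02 -0.03  0.05] g 0.599
tool shift cm [-0.06 -0.42  3.49] in TARGET axes [-0.04 -0.43  3.49] rotvec [-0.04 -0.28 -0.36] rows>=0.7
```

Emit:
{"fn": "step_arm", "kwargs": {
  "translation": [
    [0,-0.4,1.2],
    [0,0,1.2],
    [0,0,0.6],
    [0,0,0.2]
  ],
  "delta_rot": [
    [0,-0.3,-0.3],
    [0,0,0],
    [0,0,0],
    [0,0,0]
  ],
  "gripper": [0.6,0.6,0.6,0.6]
}}

```text
time: 2.3
ee_pos: [0.4675, -0.2786, 0.0388]
orientation: [[0.978, -0.207, 0.003], [-0.207, -0.978, -0.002], [0.003, 0.001, -1.0]]
contact_force: [0.5, -0.4, 0.5]
gripper_width: 0.598
```

```bash
python3 plan.py .4663 -.2765 .036 -11.8
```

```text
t 2.30 tcp [ 467.5 -278.6   38.8] yaw -11.96 pitch 0.17 roll 0.06 F [ 0.54 -0.42  0.48] M [0.07 0.01 0.04] g 0.598
tool shift cm [-0.16 -0.19  0.28] in TARGET axes [-0.16 -0.19  0.28] rotvec [ 0.06 -0.17 -0.16] rows>=0.1
```

Emit:
{"fn": "step_arm", "kwargs": {
  "translation": [
    [-0.1,-0.2,0.3],
    [0,0,0]
  ],
  "delta_rot": [
    [0,-0.2,-0.1],
    [0,0,0]
  ],
  "gripper": [0.6,0.6]
}}

```text
time: 2.5
ee_pos: [0.4669, -0.2761, 0.0353]
orientation: [[0.979, -0.205, -0.001], [-0.205, -0.979, -0.001], [-0.001, 0.001, -1.0]]
contact_force: [0.5, 0.3, -0.3]
gripper_width: 0.597
```

```bash
python3 plan.py .4663 -.2765 .036 -11.8; python3 plan.py
```

```text
t 2.50 tcp [ 466.9 -276.1   35.3] yaw -11.84 pitch -0.07 roll 0.04 F [ 0.54  0.33 -0.27] M [ 0.09 -0.04 -0.01] g 0.597
tool shift cm [-0.05  0.05 -0.07] in TARGET axes [-0.05  0.05 -0.07] rotvec [ 0.04  0.07 -0.04] rows>=0.0
t 2.50 tcp [ 466.9 -276.1   35.3] yaw -11.84 pitch -0.07 roll 0.04 F [ 0.54  0.33 -0.27] M [ 0.09 -0.04 -0.01] g 0.597
```

Emit:
{"fn": "step_arm", "kwargs": {
  "translation": [
    [0,0,0],
    [0,0,0],
    [0,0,0],
    [0,0,0],
    [0,0,0]
  ],
  "delta_rot": [
    [0,0,0],
    [0,0,0],
    [0,0,0],
    [0,0,0],
    [0,0,0]
  ],
  "gripper": [0.4,0.25,0.1,0.1,0.1],
  "force": 40
}}

```text
time: 3.0
ee_pos: [0.4678, -0.2765, 0.0363]
orientation: [[0.979, -0.205, 0.0], [-0.205, -0.979, -0.002], [0.001, 0.002, -1.0]]
contact_force: [-0.5, -0.2, -0.2]
gripper_width: 0.208
```

```bash
python3 plan.py .4663 -.2765 .12 -11.8
```

```text
t 3.00 tcp [ 467.8 -276.5   36.3] yaw -11.81 pitch 0.05 roll 0.11 F [-0.47 -0.18 -0.2 ] M [ 0.11 -0.02  0.01] g 0.208
tool shift cm [-0.14  0.05 -8.37] in TARGET axes [-0.14  0.03 -8.37] rotvec [ 0.11 -0.05 -0.01] rows>=1.7
```

Emit:
{"fn": "step_arm", "kwargs": {
  "translation": [
    [0,0,-1],
    [0,0,-2],
    [0,0,-3],
    [0,0,-3],
    [0,0,0]
  ],
  "delta_rot": [
    [0,0,0],
    [0,0,0],
    [0,0,0],
    [0,0,0],
    [0,0,0]
  ],
  "gripper": [0.1,0.1,0.1,0.1,0.1]
}}

```text
time: 3.5
ee_pos: [0.4666, -0.2756, 0.1301]
orientation: [[0.979, -0.205, -0.002], [-0.205, -0.979, 0.0], [-0.002, 0.0, -1.0]]
contact_force: [1.4, -1.2, -0.7]
gripper_width: 0.207
```

```bash
python3 plan.py .465 -.0735 .08 4.9
python3 - <<'E'
from h import *
from workcell import eyes
import pickle
c=eyes.read_camera("wrist");cv2.imwrite("pics/w2.png",c["pixels"])
c=eyes.read_camera("scene");cv2.imwrite("pics/s2.png",c["pixels"])
E
```

```text
t 3.50 tcp [ 466.6 -275.6  130.1] yaw -11.82 pitch -0.14 roll 0.02 F [ 1.39 -1.22 -0.7 ] M [-0.01  0.01 -0.02] g 0.207
tool shift cm [ -4.28 -19.75   5.01] in TARGET axes [  1.57 -20.15   5.01] rotvec [ -0.     0.14 -16.72] rows>=4.2
```

View pics/w2.png

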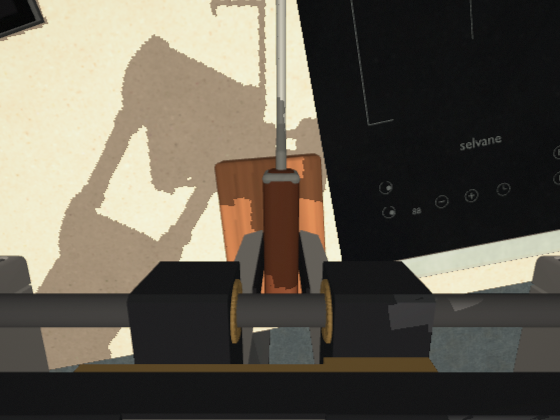

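View pics/s2.png

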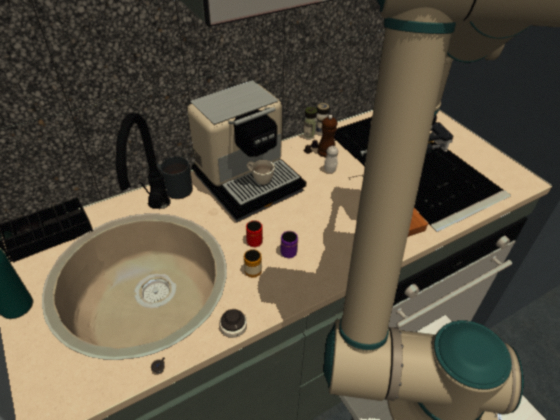

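The hook is held straight in the fingers, with the wire running up from (281,170).

Emit:
{"fn": "step_arm", "kwargs": {
  "translation": [
    [-0.8,-4,1],
    [-0.5,-4,1],
    [-0.2,-4,1],
    [0,-4,1],
    [0.1,-4,0]
  ],
  "delta_rot": [
    [0,0,-3.4],
    [0,0,-3.4],
    [0,0,-3.4],
    [0,0,-3.4],
    [0,0,-3]
  ],
  "gripper": [0.1,0.1,0.1,0.1,0.1]
}}

```text
time: 4.1
ee_pos: [0.4629, -0.0703, 0.0786]
orientation: [[0.996, 0.084, -0.018], [0.085, -0.996, 0.006], [-0.017, -0.008, -1.0]]
contact_force: [1.2, 0.3, -1.8]
gripper_width: 0.209
```

```bash
python3 plan.py .465 -.0735 .06 4.9
```

```text
t 4.10 tcp [462.9 -70.3  78.6] yaw 4.85 pitch -1.00 roll -0.45 F [ 1.18  0.34 -1.78] M [0.   0.01 0.01] g 0.209
tool shift cm [0.21 0.35 1.85] in TARGET axes [0.18 0.33 1.86] rotvec [-0.45  1.   -0.05] rows>=0.4
```

Emit:
{"fn": "step_arm", "kwargs": {
  "translation": [
    [0.2,0.3,1.0],
    [0,0,1.0],
    [0,0,0]
  ],
  "delta_rot": [
    [-0.4,1.0,0],
    [0,0,0],
    [0,0,0]
  ],
  "gripper": [0.1,0.1,0.1]
}}

```text
time: 4.4
ee_pos: [0.4593, -0.066, 0.0533]
orientation: [[0.996, 0.092, -0.011], [0.093, -0.996, 0.006], [-0.01, -0.007, -1.0]]
contact_force: [0.1, 0.4, -0.5]
gripper_width: 0.206
```

```bash
python3 plan.py .465 -.0735 .05 4.9;python3 - <<'E'
from h import *
from workcell import eyes
import pickle
c=eyes.read_camera("wrist");cv2.imwrite("pics/w3.png",c["pixels"])
c=eyes.read_camera("scene");pickle.dump(c,open("c3.pkl","wb"));crop(c,"s3.png",220,140,150,120,5)
E
```

```text
t 4.40 tcp [459.3 -66.   53.3] yaw 5.31 pitch -0.59 roll -0.40 F [ 0.15  0.36 -0.51] M [-0.02  0.04  0.01] g 0.206
tool shift cm [0.5  0.8  0.32] in TARGET axes [0.5  0.8  0.33] rotvec [-0.4   0.59  0.41] rows>=0.2
```

View pics/w3.png

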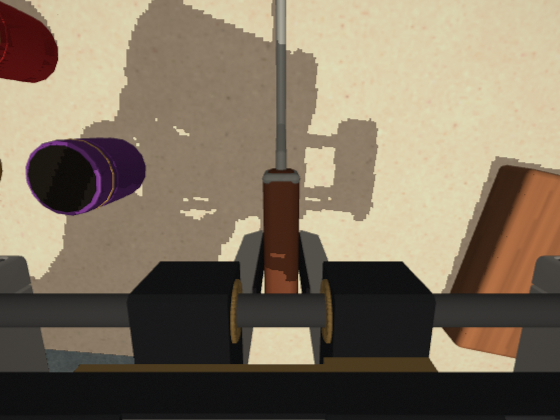

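View pics/s3.png

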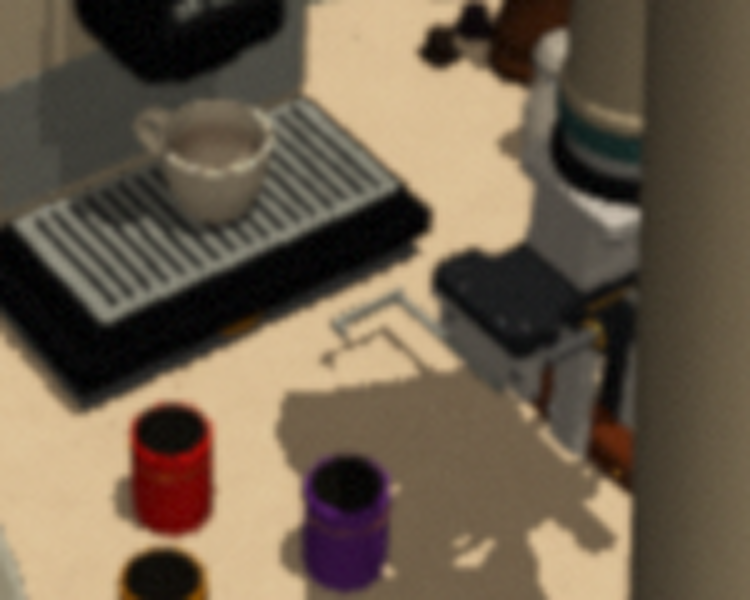

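Scene crop s3 shows the hook blade floating at crop (340–400, 295–320), clear of the worktop and to the right of the cap glint at crop (235,325). Now I settle the pose and lower it gently.

Emit:
{"fn": "step_arm", "kwargs": {
  "translation": [
    [0.3,0.5,0.5],
    [0,0,0.3],
    [0,0,0]
  ],
  "delta_rot": [
    [-0.4,0.6,0.4],
    [0,0,0],
    [0,0,0]
  ],
  "gripper": [0.1,0.1,0.1]
}}

```text
time: 4.8
ee_pos: [0.4657, -0.0744, 0.0463]
orientation: [[0.997, 0.08, 0.006], [0.08, -0.997, -0.002], [0.005, 0.003, -1.0]]
contact_force: [0.8, -0.8, -0.6]
gripper_width: 0.209
```

```bash
python3 plan.py .465 -.0735 .04 4.9
```

```text
t 4.80 tcp [465.7 -74.4  46.3] yaw 4.61 pitch 0.31 roll 0.16 F [ 0.78 -0.82 -0.57] M [0.04 0.09 0.01] g 0.209
tool shift cm [-0.07 -0.1   0.63] in TARGET axes [-0.06 -0.1   0.63] rotvec [ 0.16 -0.31 -0.29] rows>=0.1
```

Emit:
{"fn": "step_arm", "kwargs": {
  "translation": [
    [0,-0.1,0.4],
    [0,0,0]
  ],
  "delta_rot": [
    [0.1,-0.3,-0.2],
    [0,0,0]
  ],
  "gripper": [0.1,0.1]
}}

```text
time: 5.0
ee_pos: [0.466, -0.0742, 0.0423]
orientation: [[0.997, 0.083, 0.001], [0.083, -0.997, -0.001], [0.001, 0.001, -1.0]]
contact_force: [0.7, 0.1, -1.0]
gripper_width: 0.208
```

Run:
```python
from plan import *
from workcell import eyes
for i in range(5):
    show(); eyes.read_camera("wrist")
show()
```

```text
t 5.00 tcp [466.  -74.2  42.3] yaw 4.74 pitch 0.03 roll 0.07 F [ 0.72  0.08 -1.05] M [-0.    0.04 -0.01] g 0.208
t 5.05 tcp [466.2 -74.2  42.5] yaw 4.75 pitch 0.06 roll 0.09 F [ 0.22 -0.7  -0.26] M [-0.01  0.01 -0.01] g 0.206
t 5.10 tcp [466.3 -74.2  42.6] yaw 4.75 pitch 0.07 roll 0.09 F [-0.15 -0.01 -0.6 ] M [ 0.08  0.03 -0.  ] g 0.208
t 5.15 tcp [466.2 -74.1  42.7] yaw 4.76 pitch 0.08 roll 0.10 F [ 0.21  0.32 -1.67] M [0.01 0.01 0.03] g 0.210
t 5.20 tcp [466.2 -74.   42.7] yaw 4.76 pitch 0.08 roll 0.09 F [ 0.1  -0.8  -0.75] M [ 0.02  0.02 -0.02] g 0.208
t 5.25 tcp [466.2 -74.   42.7] yaw 4.77 pitch 0.08 roll 0.10 F [-0.2   0.16 -0.73] M [-0.    0.01 -0.02] g 0.212
```

Emit:
{"fn": "step_arm", "kwargs": {
  "translation": [
    [0,0,0.3],
    [0,0,0.3],
    [0,0,0.1],
    [0,0,0]
  ],
  "delta_rot": [
    [0,0,0],
    [0,0,0],
    [0,0,0],
    [0,0,0]
  ],
  "gripper": [0.1,0.1,0.1,0.1]
}}

```text
time: 5.65
ee_pos: [0.4662, -0.0738, 0.0354]
orientation: [[0.997, 0.083, 0.002], [0.083, -0.997, -0.002], [0.002, 0.002, -1.0]]
contact_force: [0.4, 0.0, -1.3]
gripper_width: 0.211
```

Run:
```python
from plan import *
from h import *
from workcell import eyes
show();c=eyes.read_camera("scene");show();crop(c,"s4.png",250,170,80,60,9)
```

```text
t 5.65 tcp [466.2 -73.8  35.4] yaw 4.79 pitch 0.10 roll 0.10 F [ 0.42  0.03 -1.3 ] M [0.02 0.01 0.01] g 0.211
t 5.70 tcp [466.2 -73.8  35.4] yaw 4.79 pitch 0.10 roll 0.10 F [-1.11 -0.43 -1.52] M [-0.    0.04 -0.06] g 0.208
```

View pics/s4.png

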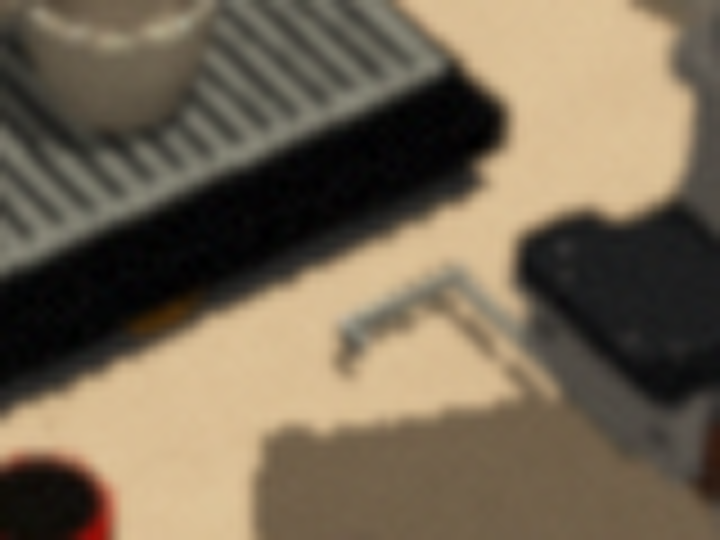

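The blade and its shadow are still a few mm apart, so I continue in 1 mm steps and watch the moment.

Emit:
{"fn": "step_arm", "kwargs": {
  "translation": [
    [0,0,0.1],
    [0,0,0.1],
    [0,0,0.1],
    [0,0,0.1]
  ],
  "delta_rot": [
    [0,0,0],
    [0,0,0],
    [0,0,0],
    [0,0,0]
  ],
  "gripper": [0.1,0.1,0.1,0.1]
}}

```text
time: 6.1
ee_pos: [0.4665, -0.0739, 0.0313]
orientation: [[0.997, 0.084, 0.002], [0.084, -0.997, -0.002], [0.002, 0.002, -1.0]]
contact_force: [-0.3, 0.7, -1.5]
gripper_width: 0.209
```

```bash
python3 plan.py
```

```text
t 6.10 tcp [466.5 -73.9  31.3] yaw 4.79 pitch 0.13 roll 0.12 F [-0.31  0.74 -1.45] M [-0.02 -0.01 -0.01] g 0.209
```

Emit:
{"fn": "step_arm", "kwargs": {
  "translation": [
    [0,0,0.1],
    [0,0,0.1],
    [0,0,0.1]
  ],
  "delta_rot": [
    [0,0,0],
    [0,0,0],
    [0,0,0]
  ],
  "gripper": [0.1,0.1,0.1]
}}

```text
time: 6.4
ee_pos: [0.4665, -0.0739, 0.028]
orientation: [[0.997, 0.083, 0.002], [0.083, -0.997, -0.002], [0.002, 0.002, -1.0]]
contact_force: [0.1, 0.2, -1.1]
gripper_width: 0.207
```

```bash
python3 plan.py
```

```text
t 6.40 tcp [466.5 -73.9  28. ] yaw 4.79 pitch 0.13 roll 0.12 F [ 0.06  0.23 -1.12] M [0.02 0.1  0.04] g 0.207
```

Emit:
{"fn": "step_arm", "kwargs": {
  "translation": [
    [0,0,0.1],
    [0,0,0.1]
  ],
  "delta_rot": [
    [0,0,0],
    [0,0,0]
  ],
  "gripper": [0.1,0.1]
}}

```text
time: 6.6
ee_pos: [0.4665, -0.0739, 0.0258]
orientation: [[0.997, 0.083, 0.002], [0.083, -0.997, -0.002], [0.002, 0.002, -1.0]]
contact_force: [0.0, 0.5, -0.6]
gripper_width: 0.209
```

```bash
python3 plan.py
python3 - <<'E'
from h import *
from workcell import eyes
c=eyes.read_camera("scene");crop(c,"s5.png",250,170,80,60,9)
E
```

```text
t 6.60 tcp [466.5 -73.9  25.8] yaw 4.79 pitch 0.13 roll 0.12 F [ 0.03  0.48 -0.61] M [0.01 0.03 0.02] g 0.209
```

View pics/s5.png

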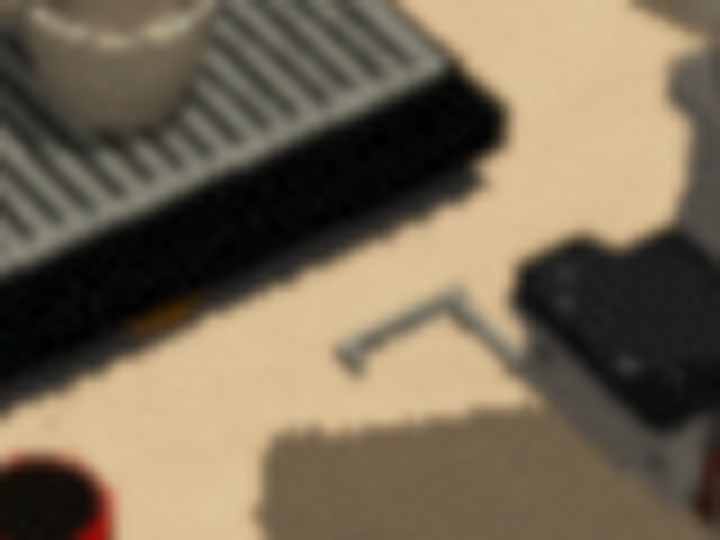

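The shadow now almost meets the blade, so I go down in 0.5 mm steps.

Emit:
{"fn": "step_arm", "kwargs": {
  "translation": [
    [0,0,0.05],
    [0,0,0.05]
  ],
  "delta_rot": [
    [0,0,0],
    [0,0,0]
  ],
  "gripper": [0.1,0.1]
}}

```text
time: 6.85
ee_pos: [0.4664, -0.0739, 0.0247]
orientation: [[0.997, 0.084, 0.002], [0.084, -0.997, -0.002], [0.002, 0.002, -1.0]]
contact_force: [-0.3, 0.6, 0.4]
gripper_width: 0.21
```

```bash
python3 plan.py
```

```text
t 6.85 tcp [466.4 -73.9  24.7] yaw 4.79 pitch 0.12 roll 0.11 F [-0.27  0.62  0.37] M [-0.03 -0.05  0.01] g 0.210
```

Emit:
{"fn": "step_arm", "kwargs": {
  "translation": [
    [0,0,0.05]
  ],
  "delta_rot": [
    [0,0,0]
  ],
  "gripper": [0.1]
}}

```text
time: 6.95
ee_pos: [0.4667, -0.074, 0.0243]
orientation: [[0.997, 0.083, 0.003], [0.083, -0.997, -0.002], [0.003, 0.002, -1.0]]
contact_force: [-1.2, -0.1, 0.7]
gripper_width: 0.211
```

```bash
python3 plan.py
```

```text
t 6.95 tcp [466.7 -74.   24.3] yaw 4.79 pitch 0.15 roll 0.12 F [-1.19 -0.08  0.66] M [ 0.1  -0.16 -0.01] g 0.211
```

Emit:
{"fn": "step_arm", "kwargs": {
  "translation": [
    [0,0,0.05]
  ],
  "delta_rot": [
    [0,0,0]
  ],
  "gripper": [0.1]
}}

```text
time: 7.05
ee_pos: [0.4669, -0.074, 0.024]
orientation: [[0.997, 0.083, 0.004], [0.083, -0.997, -0.002], [0.003, 0.002, -1.0]]
contact_force: [0.2, 0.8, 1.0]
gripper_width: 0.207
```

Run:
```python
from plan import *
from h import *
from workcell import eyes
show();c=eyes.read_camera("scene");show();crop(c,"s6.png",250,170,80,60,9)
eyes.read_camera("scene");show()
```

```text
t 7.05 tcp [466.9 -74.   24. ] yaw 4.78 pitch 0.19 roll 0.13 F [0.15 0.81 1.  ] M [ 0.09 -0.16  0.04] g 0.207
t 7.10 tcp [467. -74.  24.] yaw 4.78 pitch 0.19 roll 0.13 F [-0.18  0.19  0.91] M [ 0.09 -0.18  0.07] g 0.214
t 7.15 tcp [467. -74.  24.] yaw 4.78 pitch 0.19 roll 0.13 F [-0.12  0.09  1.07] M [ 0.09 -0.16  0.04] g 0.208
```

View pics/s6.png

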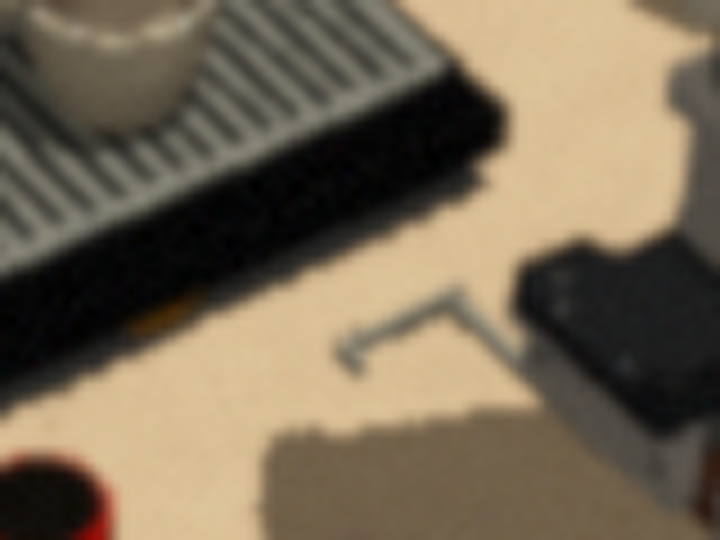

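Touch came at TCP z ≈ 24.8 mm, so blade bottom = TCP z − 24.8 mm and the drop is about 29 mm. I'll check the blade position against the machine.

```bash
cat > mf.py <<'E'
import numpy as np
O=np.array([.658,.0145]);a=np.radians(4.93)
ex=np.array([np.cos(a),np.sin(a)]);ey=np.array([-np.sin(a),np.cos(a)])
def tom(p): d=np.asarray(p)[:2]-O; return np.round([d@ex*1000,d@ey*1000],1)
def tow(x,y): return np.round(O+x/1000*ex+y/1000*ey,4)
E
python3 - <<'E'
from h import *; from mf import *; import pickle
c=pickle.load(open("c3.pkl","rb"))
print("corner",tom(p2w(c,(300.1,202.1),.006)),"tip",tom(p2w(c,(287.9,208.7),.006)))
print("tcp",tom([.467,-.074]))
for z in (.005,.008,.011): print("cap",tom(p2w(c,(268,204.4),z)))
T=lambda x,y:(250+(x+.5)/9-.5,170+(y+.5)/9-.5)
print("mat right corner",tom(p2w(c,T(478,187),.0)),"mid lower mat line",tom(p2w(c,T(250,290),0)), tom(p2w(c,T(40,388),0)))
print("tray upper edge corner",tom(p2w(c,T(505,110),.061)))
print("tow",tow(-190,-72),tow(-80,-72))
E
```

```text
corner [-33.8 -73.4] tip [-36.  -28.5]
tcp [-197.9  -71.8]
cap [11.1  7.6]
cap [8.5 9.4]
cap [ 5.9 11.1]
mat right corner [   7.4 -114.2] mid lower mat line [  9.3 -23.7] [ 9.8 56.2]
tray upper edge corner [-20.7 -99.9]
tow [ 0.4749 -0.0736] [ 0.5845 -0.0641]
```

Emit:
{"fn": "step_arm", "kwargs": {
  "translation": [
    [0,0,-0.4],
    [0,0,-0.3],
    [0,0,0]
  ],
  "delta_rot": [
    [0,0,0],
    [0,0,0],
    [0,0,0]
  ],
  "gripper": [0.1,0.1,0.1]
}}

```text
time: 7.45
ee_pos: [0.4666, -0.074, 0.0313]
orientation: [[0.997, 0.083, 0.003], [0.084, -0.997, -0.002], [0.002, 0.002, -1.0]]
contact_force: [-1.0, -0.4, -2.3]
gripper_width: 0.208
```

```bash
python3 plan.py .478 -.0736 .0318 4.93 .1
```

```text
t 7.45 tcp [466.6 -74.   31.3] yaw 4.79 pitch 0.14 roll 0.12 F [-0.97 -0.38 -2.32] M [0.01 0.07 0.01] g 0.208
tool shift cm [ 1.14  0.06 -0.04] in TARGET axes [ 1.14  0.06 -0.04] rotvec [ 0.12 -0.04 -0.14] rows>=0.2
```

Emit:
{"fn": "step_arm", "kwargs": {
  "translation": [
    [0.5,0,-0.03],
    [0.5,0,0],
    [0.5,0,0],
    [0.5,0,0]
  ],
  "delta_rot": [
    [0.1,0,-0.15],
    [0,0,0],
    [0,0,0],
    [0,0,0]
  ],
  "gripper": [0.1,0.1,0.1,0.1]
}}

```text
time: 7.85
ee_pos: [0.4875, -0.0721, 0.0316]
orientation: [[0.996, 0.086, 0.002], [0.086, -0.996, 0.0], [0.002, 0.0, -1.0]]
contact_force: [0.3, -0.3, -1.0]
gripper_width: 0.21
```

```bash
python3 plan.py .5845 -.0641 .0318 4.93 .1
python3 - <<'E'
from h import *
from workcell import eyes
c=eyes.read_camera("scene");crop(c,"s7.png",250,170,80,60,9)
E
```

```text
t 7.85 tcp [487.5 -72.1  31.6] yaw 4.94 pitch 0.11 roll 0.00 F [ 0.32 -0.29 -1.02] M [-0.01  0.01  0.03] g 0.210
tool shift cm [9.73 0.04 0.  ] in TARGET axes [ 9.73  0.04 -0.  ] rotvec [ 0.   -0.01  0.01] rows>=1.9
```

View pics/s7.png

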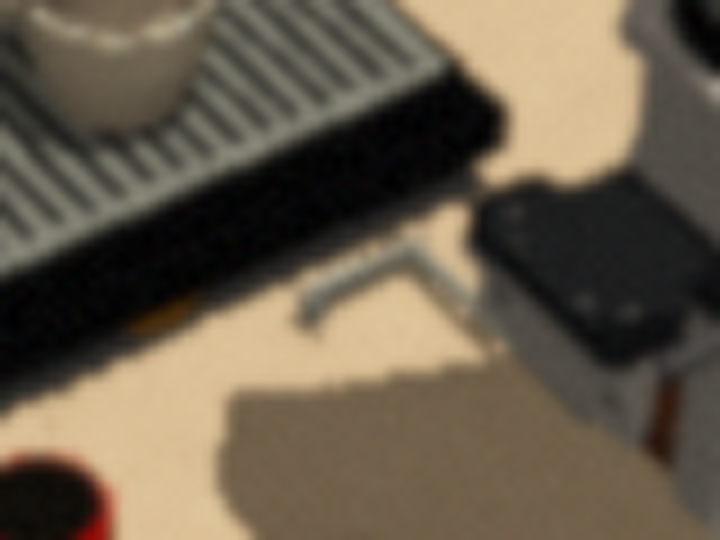

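Emit:
{"fn": "step_arm", "kwargs": {
  "translation": [
    [0.5,0,0],
    [0.5,0,0],
    [0.4,0,0],
    [0.3,0,0]
  ],
  "delta_rot": [
    [0,0,0],
    [0,0,0],
    [0,0,0],
    [0,0,0]
  ],
  "gripper": [0.1,0.1,0.1,0.1]
}}

```text
time: 8.3
ee_pos: [0.5071, -0.0705, 0.0314]
orientation: [[0.996, 0.086, 0.003], [0.086, -0.996, 0.0], [0.003, 0.0, -1.0]]
contact_force: [0.8, 0.7, -1.4]
gripper_width: 0.209
```

```bash
python3 plan.py
```

```text
t 8.30 tcp [507.1 -70.5  31.4] yaw 4.95 pitch 0.15 roll 0.01 F [ 0.75  0.72 -1.44] M [0.05 0.03 0.07] g 0.209
```

Emit:
{"fn": "step_arm", "kwargs": {
  "translation": [
    [0.3,0,0],
    [0.3,0,0],
    [0.3,0,0]
  ],
  "delta_rot": [
    [0,0,0],
    [0,0,0],
    [0,0,0]
  ],
  "gripper": [0.1,0.1,0.1]
}}

```text
time: 8.6
ee_pos: [0.5167, -0.0696, 0.0313]
orientation: [[0.996, 0.086, 0.002], [0.086, -0.996, 0.0], [0.002, 0.0, -1.0]]
contact_force: [0.7, 0.8, -1.5]
gripper_width: 0.205
```

```bash
python3 plan.py
python3 - <<'E'
from h import *
from workcell import eyes
c=eyes.read_camera("scene");crop(c,"s8.png",250,170,80,60,9)
E
```

```text
t 8.60 tcp [516.7 -69.6  31.3] yaw 4.95 pitch 0.13 roll 0.00 F [ 0.66  0.79 -1.5 ] M [ 0.01  0.01 -0.04] g 0.205
```

View pics/s8.png

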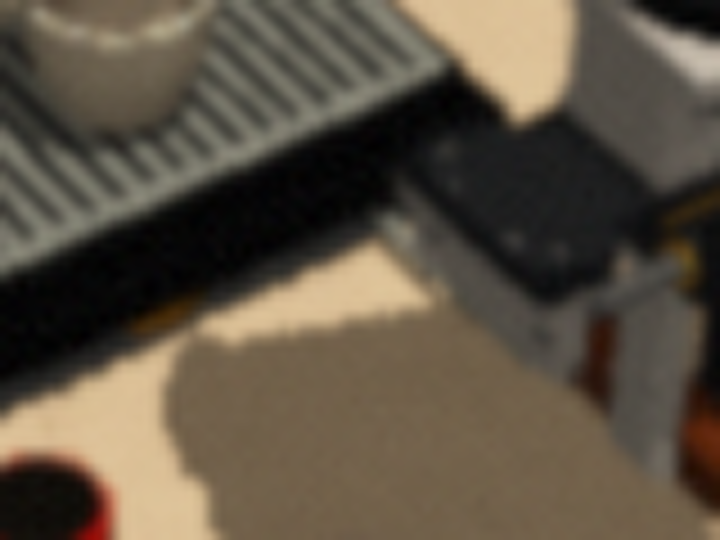

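The blade is in the gap with no contact, and the cap glint has not moved (crop 165,315). I continue inward.

Emit:
{"fn": "step_arm", "kwargs": {
  "translation": [
    [0.4,0,-0.03],
    [0.4,0,0],
    [0.5,0,0],
    [0.5,0,0]
  ],
  "delta_rot": [
    [0,0,0],
    [0,0,0],
    [0,0,0],
    [0,0,0]
  ],
  "gripper": [0.1,0.1,0.1,0.1]
}}

```text
time: 9.05
ee_pos: [0.5361, -0.0679, 0.0318]
orientation: [[0.996, 0.086, 0.003], [0.086, -0.996, 0.0], [0.003, 0.0, -1.0]]
contact_force: [-0.3, 0.9, -1.5]
gripper_width: 0.208
```

```bash
python3 plan.py
```

```text
t 9.05 tcp [536.1 -67.9  31.8] yaw 4.94 pitch 0.15 roll 0.00 F [-0.26  0.95 -1.46] M [-0.02  0.02 -0.01] g 0.208
```

Emit:
{"fn": "step_arm", "kwargs": {
  "translation": [
    [0.5,0,-0.02],
    [0.5,0,0],
    [0.5,0,0],
    [0.5,0,0]
  ],
  "delta_rot": [
    [0,0,0],
    [0,0,0],
    [0,0,0],
    [0,0,0]
  ],
  "gripper": [0.1,0.1,0.1,0.1]
}}

```text
time: 9.45
ee_pos: [0.5581, -0.066, 0.032]
orientation: [[0.996, 0.086, 0.003], [0.086, -0.996, 0.0], [0.003, 0.0, -1.0]]
contact_force: [-0.1, 0.5, -1.0]
gripper_width: 0.213
```

```bash
python3 plan.py  .5845 -.0641 .0318 4.93 .1
```

```text
t 9.45 tcp [558.1 -66.   32. ] yaw 4.95 pitch 0.16 roll 0.00 F [-0.12  0.49 -1.02] M [ 0.02  0.04 -0.05] g 0.213
tool shift cm [2.65 0.03 0.02] in TARGET axes [2.65 0.03 0.02] rotvec [ 0.   -0.06  0.02] rows>=0.5
```

Emit:
{"fn": "step_arm", "kwargs": {
  "translation": [
    [0.5,0,0],
    [0.5,0,0],
    [0.5,0,0],
    [0.5,0,0],
    [0.6,0,0]
  ],
  "delta_rot": [
    [0,0,0],
    [0,0,0],
    [0,0,0],
    [0,0,0],
    [0,0,0]
  ],
  "gripper": [0.1,0.1,0.1,0.1,0.1]
}}

```text
time: 9.95
ee_pos: [0.5861, -0.0636, 0.0318]
orientation: [[0.996, 0.086, 0.002], [0.086, -0.996, 0.0], [0.002, -0.0, -1.0]]
contact_force: [-1.3, -0.1, -0.7]
gripper_width: 0.212
```

```bash
python3 -c "
from mf import *; print(tow(-79,-23),tow(-79,-72))"; python3 plan.py  .5845 -.0641 .0318 4.93 .1
```

```text
[ 0.5813 -0.0152] [ 0.5855 -0.064 ]
t 9.95 tcp [586.1 -63.6  31.8] yaw 4.95 pitch 0.13 roll -0.00 F [-1.29 -0.06 -0.66] M [-0.03  0.04  0.07] g 0.212
tool shift cm [-0.17  0.04  0.  ] in TARGET axes [-0.17  0.04  0.  ] rotvec [-0.   -0.03  0.02] rows>=0.0
```

Depth is reached with no contact. Now I shift left behind the cap, feeling for touch.

Emit:
{"fn": "step_arm", "kwargs": {
  "translation": [
    [0,-0.5,0],
    [0,-0.5,0],
    [0,-0.5,0],
    [0,-0.5,0]
  ],
  "delta_rot": [
    [0,0,0],
    [0,0,0],
    [0,0,0],
    [0,0,0]
  ],
  "gripper": [0.1,0.1,0.1,0.1]
}}

```text
time: 10.35
ee_pos: [0.5849, -0.0424, 0.0317]
orientation: [[0.996, 0.086, 0.002], [0.086, -0.996, 0.0], [0.002, -0.0, -1.0]]
contact_force: [0.7, -0.4, -0.5]
gripper_width: 0.21
```

```bash
python3 plan.py  .5813 -.0152 .0318 4.93 .1
```

```text
t 10.35 tcp [584.9 -42.4  31.7] yaw 4.91 pitch 0.13 roll -0.01 F [ 0.7  -0.36 -0.51] M [ 0.02  0.03 -0.02] g 0.210
tool shift cm [-0.13 -2.74 -0.01] in TARGET axes [-0.13 -2.74 -0.01] rotvec [-0.01 -0.03 -0.02] rows>=0.5
```

Emit:
{"fn": "step_arm", "kwargs": {
  "translation": [
    [0,-0.5,0],
    [0,-0.5,0],
    [0,-0.4,0],
    [0,-0.4,0]
  ],
  "delta_rot": [
    [0,0,0],
    [0,0,0],
    [0,0,0],
    [0,0,0]
  ],
  "gripper": [0.1,0.1,0.1,0.1]
}}

```text
time: 10.75
ee_pos: [0.5825, -0.0221, 0.0318]
orientation: [[0.996, 0.086, 0.002], [0.086, -0.996, 0.001], [0.002, -0.0, -1.0]]
contact_force: [-0.7, 0.2, -1.2]
gripper_width: 0.206
```

```bash
python3 plan.py  .5813 -.0152 .0318 4.93 .1;  python3 - <<'E'
from h import *
from workcell import eyes
c=eyes.read_camera("scene");crop(c,"s9.png",240,170,80,60,9)
E
```

```text
t 10.75 tcp [582.5 -22.1  31.8] yaw 4.95 pitch 0.10 roll -0.02 F [-0.74  0.17 -1.22] M [ 0.02  0.04 -0.  ] g 0.206
tool shift cm [-0.06 -0.7   0.  ] in TARGET axes [-0.06 -0.7   0.  ] rotvec [-0.02 -0.    0.02] rows>=0.1
```

View pics/s9.png

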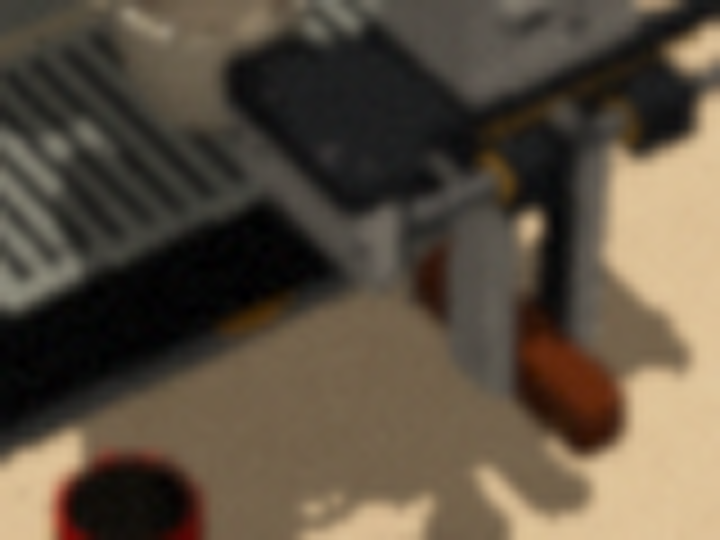

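Emit:
{"fn": "step_arm", "kwargs": {
  "translation": [
    [0,-0.3,0],
    [0,-0.2,0],
    [0,-0.1,0]
  ],
  "delta_rot": [
    [0,0,0],
    [0,0,0],
    [0,0,0]
  ],
  "gripper": [0.1,0.1,0.1]
}}

```text
time: 11.1
ee_pos: [0.5818, -0.015, 0.0319]
orientation: [[0.996, 0.087, 0.002], [0.087, -0.996, 0.001], [0.002, -0.001, -1.0]]
contact_force: [0.9, 0.1, -1.4]
gripper_width: 0.211
```

```bash
python3 plan.py  .5813 -.0152 .0318 4.93 .1
```

```text
t 11.10 tcp [581.8 -15.   31.9] yaw 4.97 pitch 0.10 roll -0.05 F [ 0.92  0.05 -1.39] M [-0.02  0.05  0.04] g 0.211
tool shift cm [-0.05  0.02  0.01] in TARGET axes [-0.05  0.02  0.01] rotvec [-0.05 -0.    0.04] rows>=0.0
```

Emit:
{"fn": "step_arm", "kwargs": {
  "translation": [
    [-0.4,0,0],
    [-0.4,0,0],
    [-0.4,0,0],
    [-0.4,0,0],
    [-0.4,0,0]
  ],
  "delta_rot": [
    [0,0,0],
    [0,0,0],
    [0,0,0],
    [0,0,0],
    [0,0,0]
  ],
  "gripper": [0.1,0.1,0.1,0.1,0.1]
}}

```text
time: 11.6
ee_pos: [0.5603, -0.0172, 0.0317]
orientation: [[0.996, 0.086, 0.001], [0.086, -0.996, 0.001], [0.002, -0.001, -1.0]]
contact_force: [-0.2, -0.1, -1.4]
gripper_width: 0.21
```

```bash
python3 plan.py;  python3 - <<'E'
from h import *
from workcell import eyes
c=eyes.read_camera("scene");crop(c,"s10.png",240,170,80,60,9)
E
```

```text
t 11.60 tcp [560.3 -17.2  31.7] yaw 4.96 pitch 0.09 roll -0.03 F [-0.22 -0.06 -1.44] M [-0.03  0.05  0.  ] g 0.210
```

View pics/s10.png

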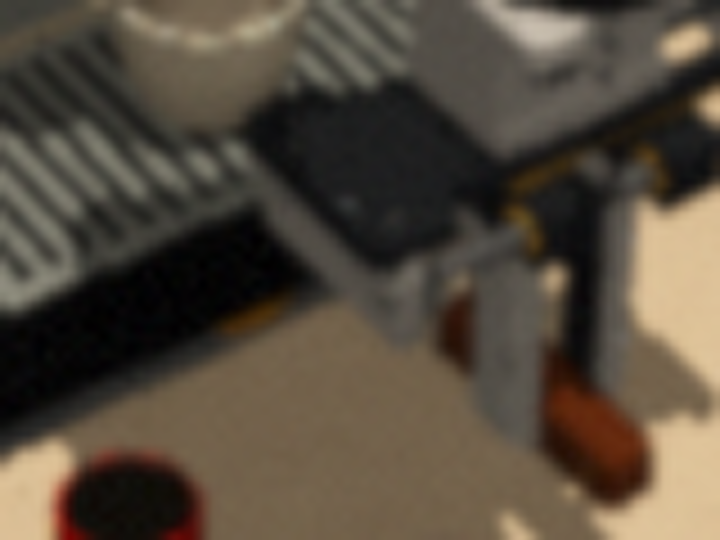

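Emit:
{"fn": "step_arm", "kwargs": {
  "translation": [
    [-0.3,0,0],
    [-0.3,0,0],
    [-0.3,0,0],
    [-0.3,0,0]
  ],
  "delta_rot": [
    [0,0,0],
    [0,0,0],
    [0,0,0],
    [0,0,0]
  ],
  "gripper": [0.1,0.1,0.1,0.1]
}}

```text
time: 12.05
ee_pos: [0.547, -0.0184, 0.0319]
orientation: [[0.996, 0.086, 0.002], [0.086, -0.996, 0.001], [0.002, -0.001, -1.0]]
contact_force: [-0.7, -0.2, -1.1]
gripper_width: 0.211
```

```bash
python3 plan.py;  python3 - <<'E'
from h import *
from workcell import eyes
c=eyes.read_camera("scene");crop(c,"s11.png",240,170,80,60,9)
E
```

```text
t 12.05 tcp [547.  -18.4  31.9] yaw 4.94 pitch 0.09 roll -0.03 F [-0.68 -0.2  -1.07] M [-0.02  0.04 -0.01] g 0.211
```

View pics/s11.png

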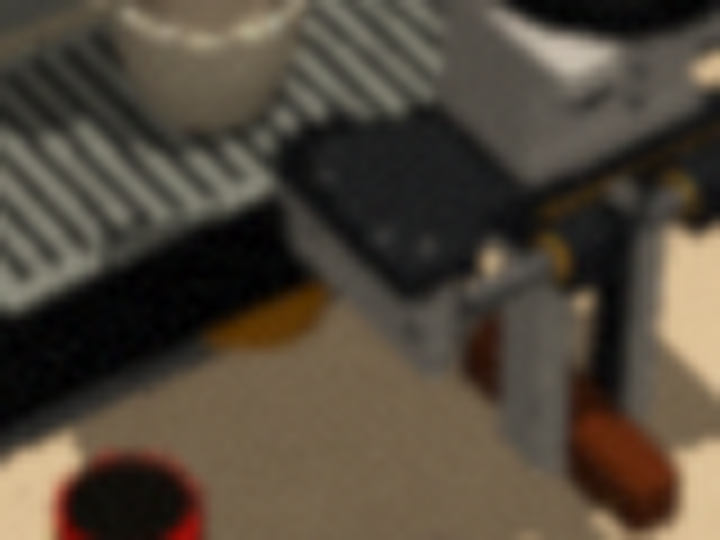

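The cap is following: its ochre edge now sits at crop (270,320) and is wider than before. I keep pulling at an even pace.

Emit:
{"fn": "step_arm", "kwargs": {
  "translation": [
    [-0.3,0,0],
    [-0.3,0,0],
    [-0.3,0,0],
    [-0.3,0,0],
    [-0.3,0,0]
  ],
  "delta_rot": [
    [0,0,0],
    [0,0,0],
    [0,0,0],
    [0,0,0],
    [0,0,0]
  ],
  "gripper": [0.1,0.1,0.1,0.1,0.1]
}}

```text
time: 12.6
ee_pos: [0.5307, -0.0199, 0.032]
orientation: [[0.996, 0.086, 0.002], [0.086, -0.996, 0.001], [0.002, -0.0, -1.0]]
contact_force: [0.0, 0.2, -0.8]
gripper_width: 0.208
```

```bash
python3 plan.py;  python3 - <<'E'
from h import *
from workcell import eyes
c=eyes.read_camera("scene");crop(c,"s12.png",240,170,80,60,9)
c=eyes.read_camera("top");crop(c,"t12.png",240,150,80,80,7)
E
```

```text
t 12.60 tcp [530.7 -19.9  32. ] yaw 4.95 pitch 0.09 roll -0.03 F [ 0.03  0.23 -0.76] M [ 0.04 -0.07 -0.02] g 0.208
```

View pics/s12.png

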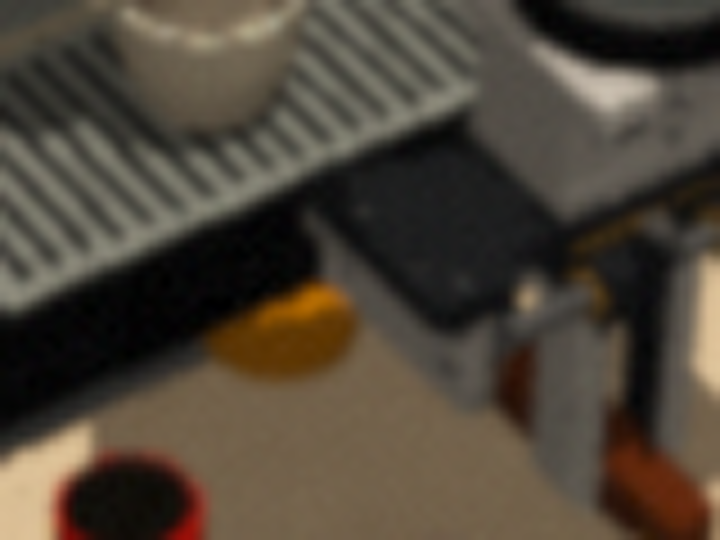

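View pics/t12.png

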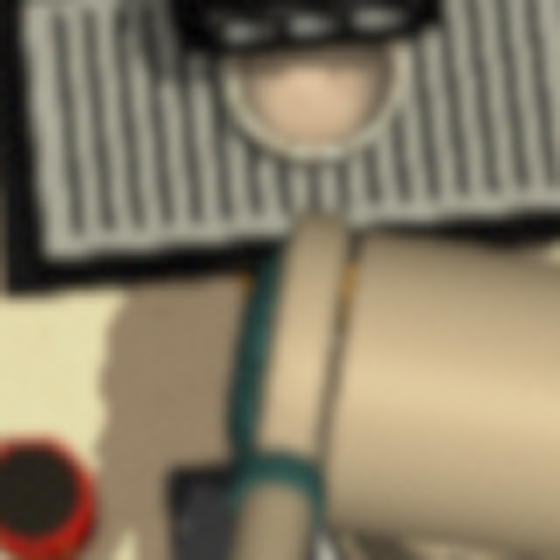

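Emit:
{"fn": "step_arm", "kwargs": {
  "translation": [
    [-0.3,0,0],
    [-0.3,0,0],
    [-0.3,0,0]
  ],
  "delta_rot": [
    [0,0,0],
    [0,0,0],
    [0,0,0]
  ],
  "gripper": [0.1,0.1,0.1]
}}

```text
time: 13.0
ee_pos: [0.5211, -0.0207, 0.0319]
orientation: [[0.996, 0.086, 0.001], [0.086, -0.996, 0.001], [0.001, -0.0, -1.0]]
contact_force: [-0.3, 0.2, -1.3]
gripper_width: 0.206
```

```bash
python3 plan.py;  python3 - <<'E'
from h import *
from workcell import eyes
c=eyes.read_camera("scene");crop(c,"s13.png",240,170,80,60,9)
E
```

```text
t 13.00 tcp [521.1 -20.7  31.9] yaw 4.95 pitch 0.07 roll -0.03 F [-0.29  0.25 -1.3 ] M [ 0.    0.   -0.01] g 0.206
```

View pics/s13.png

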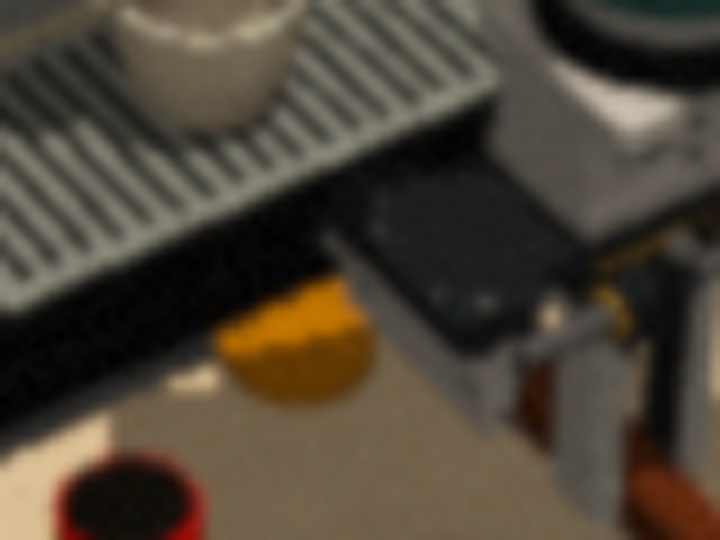

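Emit:
{"fn": "step_arm", "kwargs": {
  "translation": [
    [-0.3,0,0],
    [-0.3,0,0],
    [-0.3,0,0]
  ],
  "delta_rot": [
    [0,0,0],
    [0,0,0],
    [0,0,0]
  ],
  "gripper": [0.1,0.1,0.1]
}}

```text
time: 13.35
ee_pos: [0.5109, -0.0215, 0.0319]
orientation: [[0.996, 0.086, 0.0], [0.086, -0.996, 0.001], [0.001, -0.001, -1.0]]
contact_force: [-0.4, -0.7, -1.8]
gripper_width: 0.208
```

```bash
python3 plan.py;  python3 - <<'E'
from h import *
from workcell import eyes
c=eyes.read_camera("scene");crop(c,"s14.png",240,170,80,60,9)
E
```

```text
t 13.35 tcp [510.9 -21.5  31.9] yaw 4.95 pitch 0.03 roll -0.03 F [-0.42 -0.67 -1.75] M [-0.03  0.06  0.02] g 0.208
```

View pics/s14.png

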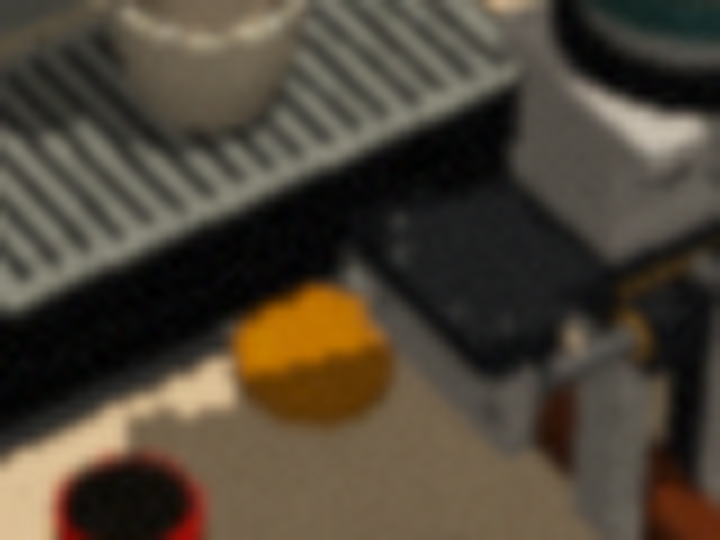

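Emit:
{"fn": "step_arm", "kwargs": {
  "translation": [
    [-0.3,0,0.04],
    [-0.3,0,0.04],
    [-0.3,0,0]
  ],
  "delta_rot": [
    [0,0,0],
    [0,0,0],
    [0,0,0]
  ],
  "gripper": [0.1,0.1,0.1]
}}

```text
time: 13.7
ee_pos: [0.501, -0.0223, 0.0311]
orientation: [[0.996, 0.086, 0.001], [0.086, -0.996, 0.001], [0.001, -0.001, -1.0]]
contact_force: [-0.3, -0.6, -1.2]
gripper_width: 0.21
```

```bash
python3 plan.py;  python3 - <<'E'
from h import *
from workcell import eyes
c=eyes.read_camera("scene");crop(c,"s15.png",240,170,80,60,9)
E
```

```text
t 13.70 tcp [501.  -22.3  31.1] yaw 4.95 pitch 0.04 roll -0.03 F [-0.35 -0.56 -1.25] M [ 0.02 -0.05  0.01] g 0.210
```

View pics/s15.png

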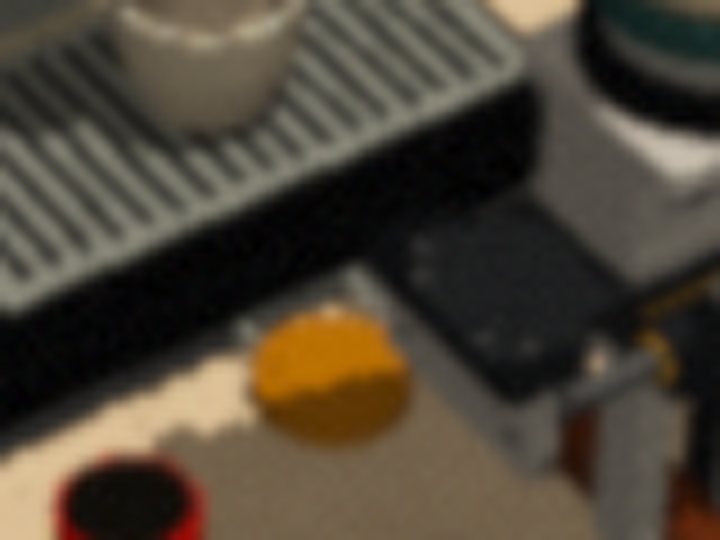

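The cap is out of the gap and the blade has just left it (tip at crop (245,328)). I lower the blade while drawing on.

Emit:
{"fn": "step_arm", "kwargs": {
  "translation": [
    [-0.3,0,0],
    [-0.3,0,0.15],
    [-0.3,0,0.15],
    [-0.3,0,0.1]
  ],
  "delta_rot": [
    [0,0,0],
    [0,0,0],
    [0,0,0],
    [0,0,0]
  ],
  "gripper": [0.1,0.1,0.1,0.1]
}}

```text
time: 14.15
ee_pos: [0.4882, -0.0235, 0.0272]
orientation: [[0.996, 0.086, 0.001], [0.086, -0.996, 0.0], [0.002, -0.0, -1.0]]
contact_force: [1.3, 0.0, -1.2]
gripper_width: 0.209
```

```bash
python3 plan.py;  python3 - <<'E'
from h import *
from workcell import eyes
c=eyes.read_camera("scene");crop(c,"s16.png",240,170,80,60,9)
E
```

```text
t 14.15 tcp [488.2 -23.5  27.2] yaw 4.95 pitch 0.09 roll -0.02 F [ 1.32  0.01 -1.21] M [ 0.05 -0.05 -0.06] g 0.209
```

View pics/s16.png

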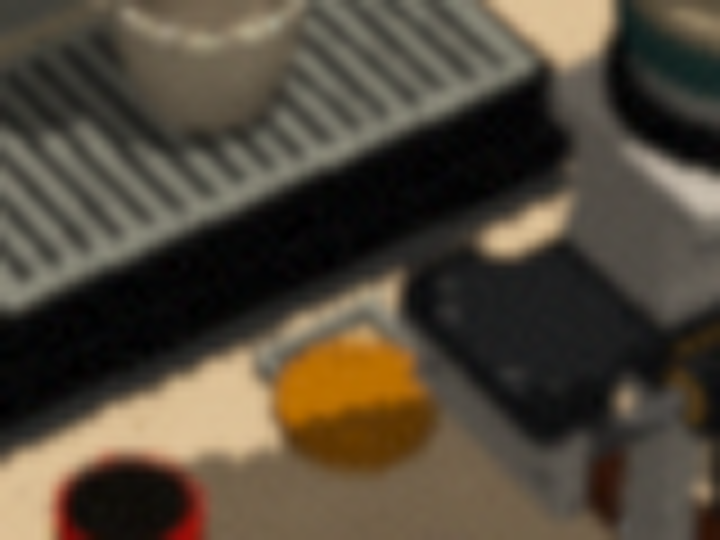

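Emit:
{"fn": "step_arm", "kwargs": {
  "translation": [
    [-0.5,0,0],
    [-0.5,0,0],
    [-0.5,0,0],
    [-0.5,0,0],
    [-0.4,0,0]
  ],
  "delta_rot": [
    [0,0,0],
    [0,0,0],
    [0,0,0],
    [0,0,0],
    [0,0,0]
  ],
  "gripper": [0.1,0.1,0.1,0.1,0.1]
}}

```text
time: 14.7
ee_pos: [0.4614, -0.0256, 0.0268]
orientation: [[0.996, 0.086, -0.0], [0.086, -0.996, 0.001], [-0.0, -0.001, -1.0]]
contact_force: [0.1, 0.5, -0.1]
gripper_width: 0.209
```

Emit:
{"fn": "step_arm", "kwargs": {
  "translation": [
    [-0.4,0,0],
    [-0.4,0,0],
    [-0.4,0,0],
    [-0.3,0,0],
    [0,0,0]
  ],
  "delta_rot": [
    [0,0,0],
    [0,0,0],
    [0,0,0],
    [0,0,0],
    [0,0,0]
  ],
  "gripper": [0.1,0.1,0.1,0.1,0.1]
}}

```text
time: 15.2
ee_pos: [0.444, -0.027, 0.0269]
orientation: [[0.996, 0.086, -0.001], [0.086, -0.996, 0.001], [-0.001, -0.001, -1.0]]
contact_force: [0.1, 0.4, -0.4]
gripper_width: 0.21
```

```bash
python3 plan.py;  python3 - <<'E'
from h import *
from workcell import eyes
import pickle
c=eyes.read_camera("scene");crop(c,"s17.png",220,170,120,90,6)
c=eyes.read_camera("top");crop(c,"t17.png",210,150,100,110,5)
E
```

```text
t 15.20 tcp [444.  -27.   26.9] yaw 4.95 pitch -0.05 roll -0.04 F [ 0.05  0.44 -0.37] M [-0.   -0.   -0.05] g 0.210
```

View pics/s17.png

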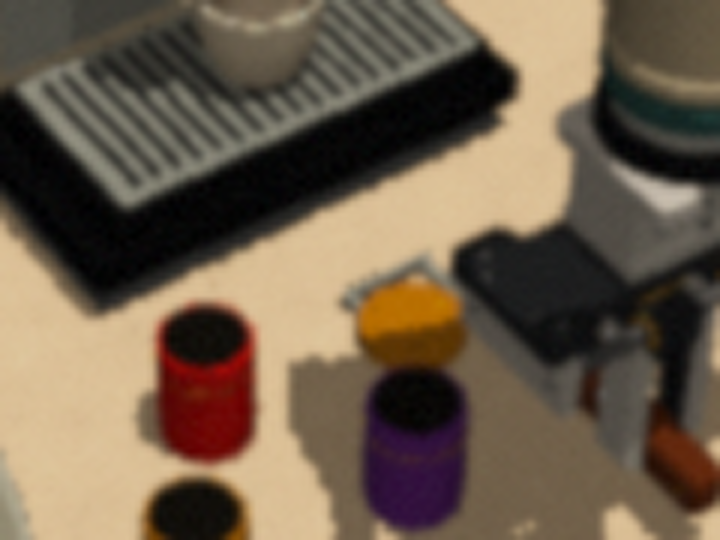

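View pics/t17.png

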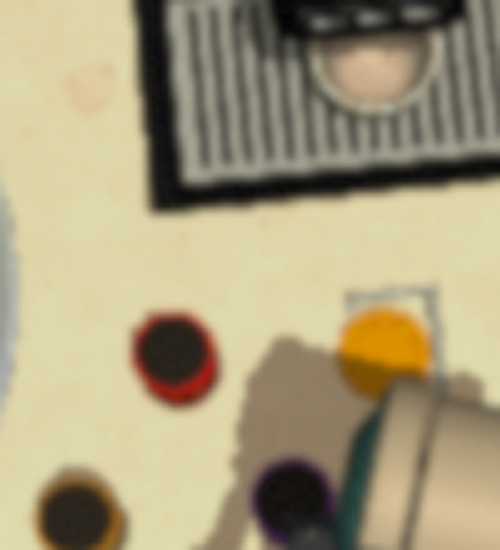

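Emit:
{"fn": "step_arm", "kwargs": {
  "translation": [
    [0.3,0,0],
    [0.2,0,0],
    [0,0,-1],
    [0,0,-2],
    [0,0,-2]
  ],
  "delta_rot": [
    [0,0,0],
    [0,0,0],
    [0,0,0],
    [0,0,0],
    [0,0,0]
  ],
  "gripper": [0.1,0.1,0.1,0.1,0.1]
}}

```text
time: 15.8
ee_pos: [0.4484, -0.0262, 0.0769]
orientation: [[0.996, 0.087, -0.007], [0.087, -0.996, 0.002], [-0.007, -0.003, -1.0]]
contact_force: [0.1, -0.2, -1.2]
gripper_width: 0.209
```

```bash
python3 - <<'E'
from h import *; import pickle
C=pickle.load(open("c0.pkl","rb"))
print("purple2",p2w(C["top"],(348.5,291),.06),"timer",p2w(C["top"],(182,300),.048))
E
python3 plan.py .46 -.125 .06 4.9 4.5
```

```text
purple2 [ 0.38249603 -0.13767574  0.06      ] timer [0.36685032 0.27751978 0.048     ]
t 15.80 tcp [448.4 -26.2  76.9] yaw 4.97 pitch -0.41 roll -0.15 F [ 0.11 -0.2  -1.16] M [ 0.04 -0.01  0.05] g 0.209
tool shift cm [0.31 9.95 1.66] in TARGET axes [0.18 9.95 1.71] rotvec [-0.16  4.91  0.06] rows>=2.0
```

```bash
python3 plan.py .472 -.128 .05 1 5.8
```

```text
t 15.80 tcp [448.4 -26.2  76.9] yaw 4.97 pitch -0.41 roll -0.15 F [ 0.11 -0.2  -1.16] M [ 0.04 -0.01  0.05] g 0.209
tool shift cm [ 1.49 10.36  2.65] in TARGET axes [ 1.9  10.22  2.89] rotvec [-0.34  6.21  3.96] rows>=2.2
```

Emit:
{"fn": "step_arm", "kwargs": {
  "translation": [
    [0.6,3,0.2],
    [0.6,3,0.2],
    [0.6,3,0.2],
    [0.5,1,0.3]
  ],
  "delta_rot": [
    [0,1.5,1],
    [0,1.5,1],
    [0,1.5,1],
    [0,1.6,1]
  ],
  "gripper": [0.1,0.1,0.1,0.1]
}}

```text
time: 16.2
ee_pos: [0.4845, -0.1269, 0.0752]
orientation: [[0.993, 0.021, 0.114], [0.02, -1.0, 0.005], [0.114, -0.002, -0.993]]
contact_force: [-0.3, 0.7, -1.3]
gripper_width: 0.208
```

```bash
python3 plan.py .472 -.128 .03 1 5.8
```

```text
t 16.20 tcp [ 484.5 -126.9   75.2] yaw 1.17 pitch 6.54 roll -0.13 F [-0.28  0.66 -1.27] M [0.03 0.13 0.03] g 0.208
tool shift cm [-1.75  0.1   4.35] in TARGET axes [-1.7   0.09  4.37] rotvec [-0.15 -0.74  0.17] rows>=0.9
```

Emit:
{"fn": "step_arm", "kwargs": {
  "translation": [
    [-0.8,0,1.5],
    [-0.8,0,1.5],
    [-0.2,0,1],
    [0,0,0]
  ],
  "delta_rot": [
    [-0.1,-0.5,0],
    [0,0,0],
    [0,0,0],
    [0,0,0]
  ],
  "gripper": [0.1,0.1,0.1,0.1]
}}

```text
time: 16.6
ee_pos: [0.4728, -0.1306, 0.0351]
orientation: [[0.994, 0.016, 0.11], [0.016, -1.0, -0.0], [0.11, 0.002, -0.994]]
contact_force: [0.3, 0.2, -1.0]
gripper_width: 0.211
```

```bash
python3 plan.py .472 -.128 .013 1 5.8
```

```text
t 16.60 tcp [ 472.8 -130.6   35.1] yaw 0.95 pitch 6.32 roll 0.11 F [ 0.35  0.16 -1.04] M [0.02 0.16 0.04] g 0.211
tool shift cm [-0.32 -0.26  2.19] in TARGET axes [-0.3  -0.26  2.19] rotvec [ 0.12 -0.52 -0.05] rows>=0.4
```

Emit:
{"fn": "step_arm", "kwargs": {
  "translation": [
    [-0.1,0,0.8],
    [-0.1,0,0.7],
    [0,0,0.4],
    [0,0,0]
  ],
  "delta_rot": [
    [0.1,-0.5,0],
    [0,0,0],
    [0,0,0],
    [0,0,0]
  ],
  "gripper": [0.1,0.1,0.1,0.1]
}}

```text
time: 17.0
ee_pos: [0.4758, -0.131, 0.0164]
orientation: [[0.994, 0.018, 0.105], [0.018, -1.0, -0.0], [0.105, 0.002, -0.994]]
contact_force: [0.4, -0.4, 1.0]
gripper_width: 0.213
```

```bash
python3 plan.py .472 -.128 .01 1 5.8
python3 - <<'E'
from h import *
from workcell import eyes
c=eyes.read_camera("scene");crop(c,"s18.png",260,160,160,110,5)
E
```

```text
t 17.00 tcp [ 475.8 -131.    16.4] yaw 1.03 pitch 6.03 roll 0.11 F [ 0.44 -0.42  0.99] M [ 0.04 -0.02 -0.08] g 0.213
tool shift cm [-0.44 -0.31  0.6 ] in TARGET axes [-0.44 -0.31  0.6 ] rotvec [ 0.11 -0.23  0.03] rows>=0.2
```

View pics/s18.png

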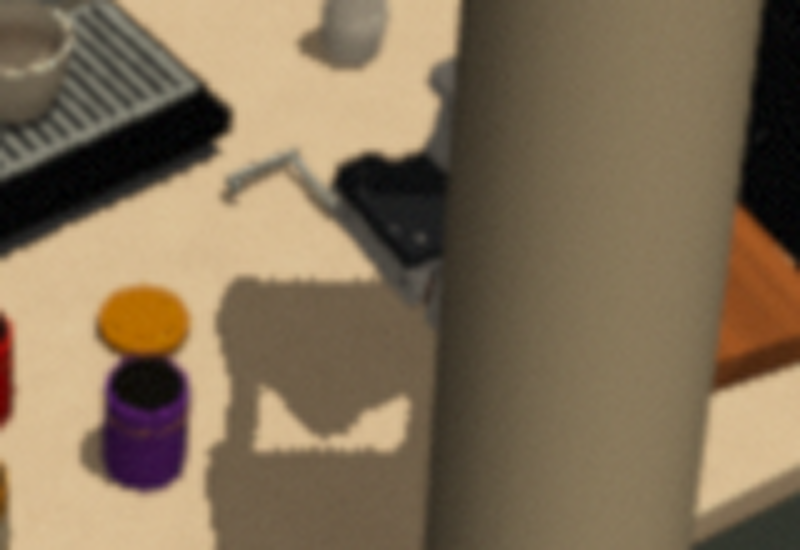

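Run:
```python
from plan import *
from workcell import eyes
for i in range(3): show(); c=eyes.read_camera("wrist")
import cv2; cv2.imwrite("pics/w4.png",c["pixels"])
```

```text
t 17.05 tcp [ 475.8 -131.1   16.6] yaw 1.03 pitch 6.04 roll 0.11 F [ 0.92 -0.2  -0.52] M [ 0.02 -0.06  0.05] g 0.212
t 17.10 tcp [ 475.7 -131.1   16.8] yaw 1.03 pitch 6.04 roll 0.11 F [ 0.46 -0.36  0.48] M [0.04 0.04 0.04] g 0.210
t 17.15 tcp [ 475.5 -131.    16.8] yaw 1.03 pitch 6.02 roll 0.11 F [ 0.37 -0.52 -1.28] M [-0.05  0.01 -0.05] g 0.208
```

View pics/w4.png

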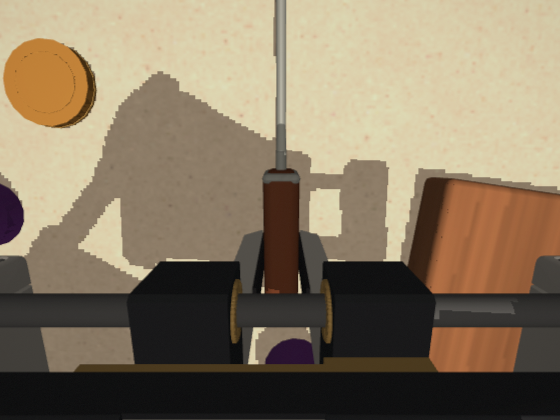

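Emit:
{"fn": "step_arm", "kwargs": {
  "translation": [
    [0,0,0.15],
    [0,0,0.15],
    [0,0,0]
  ],
  "delta_rot": [
    [0,0,0],
    [0,0,0],
    [0,0,0]
  ],
  "gripper": [0.1,0.1,0.1]
}}

```text
time: 17.5
ee_pos: [0.4755, -0.1311, 0.015]
orientation: [[0.994, 0.018, 0.106], [0.018, -1.0, -0.001], [0.105, 0.003, -0.994]]
contact_force: [0.4, 0.8, 2.5]
gripper_width: 0.208
```

Run:
```python
from plan import *
from h import *
from workcell import eyes
show(); c=eyes.read_camera("scene");show();crop(c,"s19.png",290,175,60,50,12)
```

```text
t 17.50 tcp [ 475.5 -131.1   15. ] yaw 1.06 pitch 6.05 roll 0.15 F [0.41 0.79 2.5 ] M [ 0.11 -0.15 -0.02] g 0.208
t 17.55 tcp [ 475.6 -131.1   15. ] yaw 1.06 pitch 6.06 roll 0.15 F [-0.69  0.21  0.37] M [ 0.1  -0.09  0.01] g 0.206
```

View pics/s19.png

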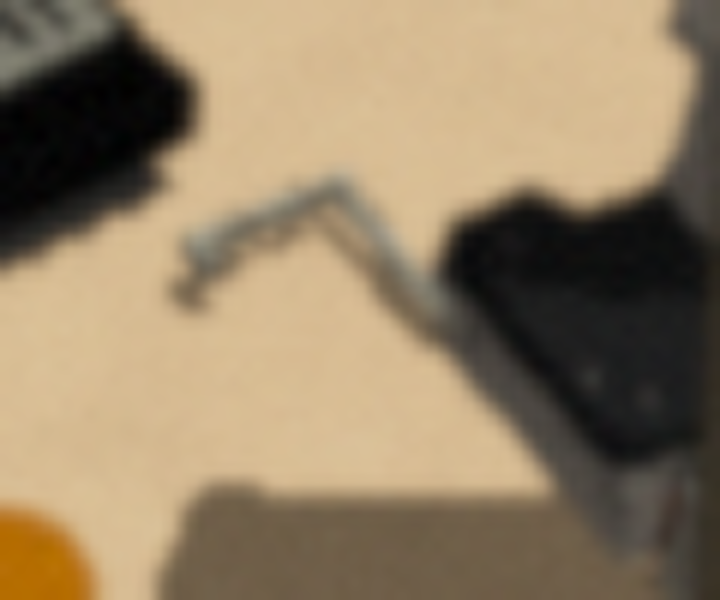

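The wire's bend at x = 69, not the blade, touches first when the nose is up. The rest pose is therefore about 10° nose up, on the bend and the handle's rear edge. I raise a little and pitch to that.

Emit:
{"fn": "step_arm", "kwargs": {
  "translation": [
    [0,0,-0.4],
    [0,0,0],
    [0,0,0]
  ],
  "delta_rot": [
    [0,0,0],
    [-0.1,3.9,0],
    [0,0,0]
  ],
  "gripper": [0.1,0.1,0.1]
}}

```text
time: 17.85
ee_pos: [0.4748, -0.1307, 0.0187]
orientation: [[0.985, 0.018, 0.173], [0.019, -1.0, -0.0], [0.173, 0.004, -0.985]]
contact_force: [-1.0, 0.5, -1.1]
gripper_width: 0.208
```

```bash
python3 plan.py .475 -.131 .013 1 10
```

```text
t 17.85 tcp [ 474.8 -130.7   18.7] yaw 1.09 pitch 9.96 roll 0.21 F [-1.    0.5  -1.09] M [0.01 0.22 0.07] g 0.208
tool shift cm [-0.08  0.03  0.57] in TARGET axes [-0.08  0.03  0.57] rotvec [0.19 0.04 0.08] rows>=0.1
```

Emit:
{"fn": "step_arm", "kwargs": {
  "translation": [
    [-0.05,0,0.3],
    [-0.02,0,0.1],
    [-0.02,0,0.1]
  ],
  "delta_rot": [
    [0,0,0],
    [0,0,0],
    [0,0,0]
  ],
  "gripper": [0.1,0.1,0.1]
}}

```text
time: 18.15
ee_pos: [0.4758, -0.1314, 0.0137]
orientation: [[0.985, 0.018, 0.172], [0.018, -1.0, -0.001], [0.172, 0.004, -0.985]]
contact_force: [-0.7, -0.1, -1.7]
gripper_width: 0.212
```

```bash
python3 plan.py
```

```text
t 18.15 tcp [ 475.8 -131.4   13.7] yaw 1.06 pitch 9.91 roll 0.24 F [-0.73 -0.11 -1.66] M [-0.01  0.12  0.01] g 0.212
```

Emit:
{"fn": "step_arm", "kwargs": {
  "translation": [
    [-0.01,0,0.06]
  ],
  "delta_rot": [
    [0,0,0]
  ],
  "gripper": [0.1]
}}

```text
time: 18.25
ee_pos: [0.4761, -0.1314, 0.0128]
orientation: [[0.985, 0.018, 0.172], [0.018, -1.0, -0.001], [0.172, 0.004, -0.985]]
contact_force: [-0.4, -0.0, -1.3]
gripper_width: 0.206
```

```bash
python3 -c "
from plan import *
from workcell import eyes
show();eyes.read_camera('top');show()"
```

```text
t 18.25 tcp [ 476.1 -131.4   12.8] yaw 1.07 pitch 9.89 roll 0.23 F [-0.4  -0.01 -1.29] M [-0.    0.15  0.03] g 0.206
t 18.30 tcp [ 476.2 -131.4   12.8] yaw 1.07 pitch 9.89 roll 0.23 F [ 0.48 -0.26 -1.66] M [0.   0.13 0.02] g 0.206
```

Emit:
{"fn": "step_arm", "kwargs": {
  "translation": [
    [-0.01,0,0.06]
  ],
  "delta_rot": [
    [0,0,0]
  ],
  "gripper": [0.1]
}}

```text
time: 18.4
ee_pos: [0.4764, -0.1315, 0.0121]
orientation: [[0.985, 0.018, 0.172], [0.019, -1.0, -0.001], [0.172, 0.004, -0.985]]
contact_force: [0.6, -0.0, -1.6]
gripper_width: 0.211
```

```bash
python3 plan.py
```

```text
t 18.40 tcp [ 476.4 -131.5   12.1] yaw 1.08 pitch 9.89 roll 0.24 F [ 0.6  -0.02 -1.58] M [ 0.02  0.21 -0.01] g 0.211
```

Emit:
{"fn": "step_arm", "kwargs": {
  "translation": [
    [-0.01,0,0.05]
  ],
  "delta_rot": [
    [0,0,0]
  ],
  "gripper": [0.1]
}}

```text
time: 18.5
ee_pos: [0.4766, -0.1315, 0.0117]
orientation: [[0.985, 0.018, 0.172], [0.019, -1.0, -0.001], [0.172, 0.004, -0.985]]
contact_force: [-1.1, -0.4, 3.1]
gripper_width: 0.206
```

```bash
python3 plan.py
```

```text
t 18.50 tcp [ 476.6 -131.5   11.7] yaw 1.09 pitch 9.89 roll 0.24 F [-1.07 -0.45  3.1 ] M [0.06 0.3  0.02] g 0.206
```

Touch at z = 11.7 mm (about 4 N). I release.

Emit:
{"fn": "step_arm", "kwargs": {
  "translation": [
    [0,0,0],
    [0,0,0],
    [0,0,0]
  ],
  "delta_rot": [
    [0,0,0],
    [0,0,0],
    [0,0,0]
  ],
  "gripper": [0.24,0.4,0.6]
}}

```text
time: 18.8
ee_pos: [0.4774, -0.1319, 0.0121]
orientation: [[0.985, 0.018, 0.173], [0.019, -1.0, -0.002], [0.173, 0.005, -0.985]]
contact_force: [-0.6, 0.2, -0.5]
gripper_width: 0.378
```

Emit:
{"fn": "step_arm", "kwargs": {
  "translation": [
    [0,0,-1],
    [0,0,-3],
    [0,0,-4],
    [0,0,-3]
  ],
  "delta_rot": [
    [0,0,0],
    [0,0,0],
    [0,-5,0],
    [0,-5,0]
  ],
  "gripper": [0.6,0.6,0.8,0.8]
}}

```text
time: 19.2
ee_pos: [0.4526, -0.1296, 0.1216]
orientation: [[1.0, 0.014, -0.018], [0.014, -1.0, 0.0], [-0.018, -0.0, -1.0]]
contact_force: [1.8, 0.4, -0.6]
gripper_width: 0.716
```

```bash
python3 plan.py
python3 - <<'E'
from h import *
from workcell import eyes
import pickle
c=eyes.read_camera("scene");crop(c,"s20.png",220,160,160,110,5);
t=eyes.read_camera("top");cv2.imwrite("pics/t20.png",t["pixels"])
w=eyes.read_camera("wrist");cv2.imwrite("pics/w20.png",w["pixels"])
pickle.dump((c,t,w),open("c20.pkl","wb"))
E
```

```text
t 19.20 tcp [ 452.6 -129.6  121.6] yaw 0.81 pitch -1.04 roll -0.02 F [ 1.81  0.37 -0.62] M [-0.05 -0.02  0.02] g 0.716
```

View pics/s20.png

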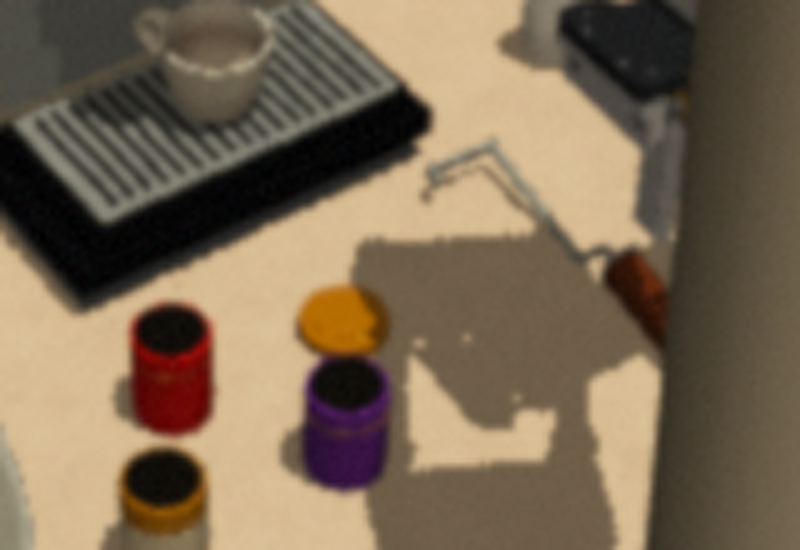

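View pics/w20.png

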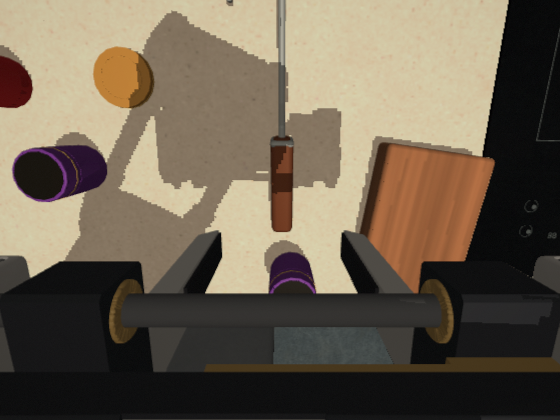

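The hook lies at rest nose up on the worktop. Now I measure the cap and the tin.

Run:
```python
from h import *; import pickle
s,t,w=pickle.load(open("c20.pkl","rb"))
for n,c in (("scene",s),("top",t),("wrist",w)):
    hsv=cv2.cvtColor(c["pixels"],cv2.COLOR_BGR2HSV)
    m=((hsv[...,0]>10)&(hsv[...,0]<25)&(hsv[...,1]>190)&(hsv[...,2]>60)).astype(np.uint8)
    if n=="wrist": m[:, :]*=1
    k,l,st,ce=cv2.connectedComponentsWithStats(m)
    for i in range(1,k):
        if st[i,4]>40: print(n,st[i],np.round(ce[i],1), "z8.5",np.round(p2w(c,ce[i],.008),4),"z60",np.round(p2w(c,ce[i],.06),4))
crop(t,"t20c.png",210,200,100,70,7)
crop(w,"w20c.png",0,30,170,170,4)
```

```text
scene [325 119  11   7  43] [330.5 121.7] z8.5 [ 0.9236 -0.3699  0.008 ] z60 [ 0.8616 -0.3213  0.06  ]
scene [414 214  13  18 140] [419.5 223.4] z8.5 [ 0.3957 -0.3026  0.008 ] z60 [ 0.3638 -0.2578  0.06  ]
scene [280 218  17  14 186] [288.3 224.1] z8.5 [0.5708 0.0141 0.008 ] z60 [0.5289 0.0408 0.06  ]
scene [245 257  16  10  90] [252.6 261.9] z8.5 [0.5019 0.1604 0.008 ] z60 [0.464  0.1788 0.06  ]
top [278 213  17  17 230] [286.2 220.6] z8.5 [0.5699 0.0127 0.008 ] z60 [0.5617 0.0137 0.06  ]
top [375 269  20  22 159] [382.9 279.3] z8.5 [ 0.4117 -0.2357  0.008 ] z60 [ 0.4099 -0.2247  0.06  ]
```

View pics/t20c.png

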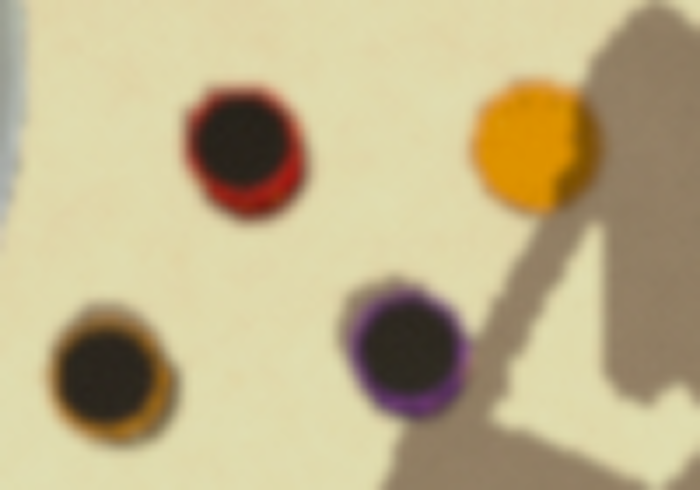

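View pics/w20c.png

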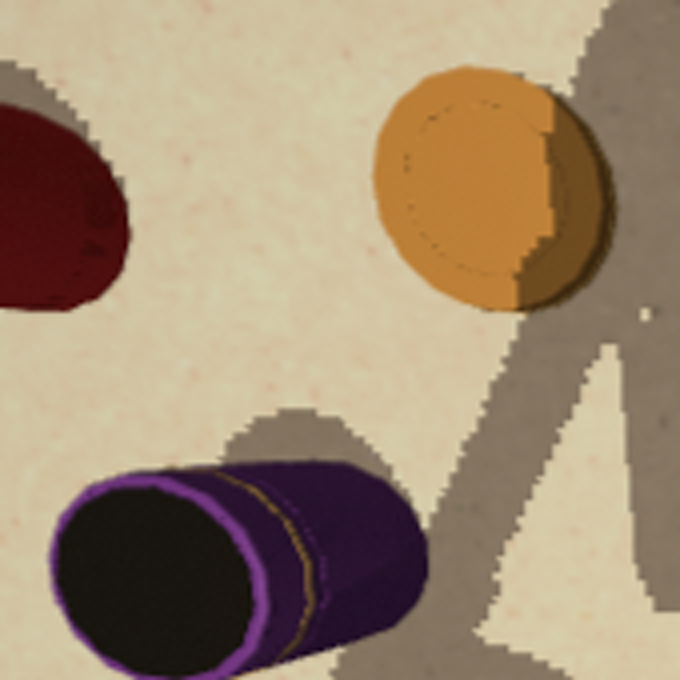

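Scene and top agree on the cap centre at (0.570, 0.0130). I go above it.

```bash
python3 - <<'E'
from h import *; import pickle
s,t,w=pickle.load(open("c20.pkl","rb"))
print(p2w(w,(122.3,77.3),.009),p2w(t,(286,220.6),.009))
print("tin",p2w(t,(210+(105.5+.5)/7-.5,200+(374+.5)/7-.5),.06))
E
python3 plan.py .570 .0130 .12 0
```

```text
[0.5707439  0.01252118 0.009     ] [0.56978264 0.01334157 0.009     ]
tin [0.48156899 0.17023508 0.06      ]
t 19.35 tcp [ 456.4 -129.9  120.8] yaw 0.97 pitch -0.61 roll 0.02 F [-0.33 -0.26 -0.32] M [ 0.04 -0.03 -0.05] g 0.799
tool shift cm [ 11.6  -14.1   -0.05] in TARGET axes [ 11.36 -14.29   0.08] rotvec [0.03 0.61 0.97] rows>=3.7
```

Emit:
{"fn": "step_arm", "kwargs": {
  "translation": [
    [2.8,-3.5,0],
    [2.8,-3.5,0],
    [2.8,-3.5,0],
    [2,-2.5,0],
    [0,0,0]
  ],
  "delta_rot": [
    [0,0.6,1],
    [0,0,0],
    [0,0,0],
    [0,0,0],
    [0,0,0]
  ],
  "gripper": [0.8,0.8,0.8,0.8,0.8]
}}

```text
time: 19.85
ee_pos: [0.5568, 0.0039, 0.1145]
orientation: [[1.0, -0.007, -0.005], [-0.007, -1.0, 0.002], [-0.005, -0.002, -1.0]]
contact_force: [-0.9, 0.2, -0.1]
gripper_width: 0.802
```

```bash
python3 plan.py .570 .0130 .06 0
python3 - <<'E'
from h import *
from workcell import eyes
import pickle
w=eyes.read_camera("wrist");cv2.imwrite("pics/w21.png",w["pixels"]);pickle.dump(w,open("c21.pkl","wb"))
from plan import show; show()
E
```

```text
t 19.85 tcp [556.8   3.9 114.5] yaw -0.41 pitch -0.31 roll -0.12 F [-0.93  0.22 -0.1 ] M [-0.06  0.   -0.05] g 0.802
tool shift cm [ 1.34 -0.91  5.45] in TARGET axes [ 1.32 -0.91  5.45] rotvec [-0.13  0.31 -0.41] rows>=1.1
t 19.90 tcp [554.9   2.7 114.2] yaw -0.44 pitch -0.46 roll -0.07 F [-0.52 -0.12 -1.15] M [0.04 0.   0.04] g 0.801
```

View pics/w21.png

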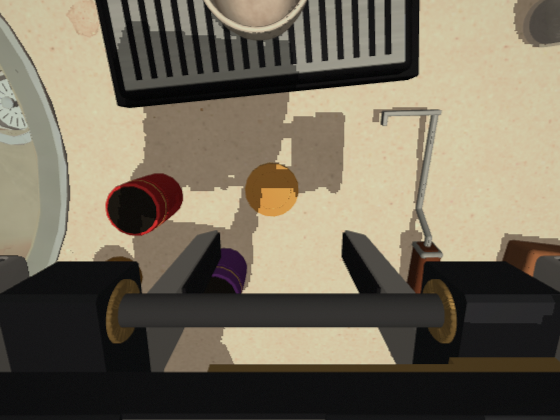

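```bash
python3 - <<'E'
from h import *; import pickle
w=pickle.load(open("c21.pkl","rb"))
crop(w,"w21c.png",230,150,90,80,7)
print(p2w(w,(271.5,189.3),.009))
E
python3 plan.py .570 .0130 .06 0
```

```text
[0.57150242 0.01312689 0.009     ]
t 19.90 tcp [554.9   2.7 114.2] yaw -0.44 pitch -0.46 roll -0.07 F [-0.52 -0.12 -1.15] M [0.04 0.   0.04] g 0.801
tool shift cm [ 1.54 -1.04  5.41] in TARGET axes [ 1.51 -1.03  5.42] rotvec [-0.08  0.46 -0.44] rows>=1.1
```

View pics/w21c.png

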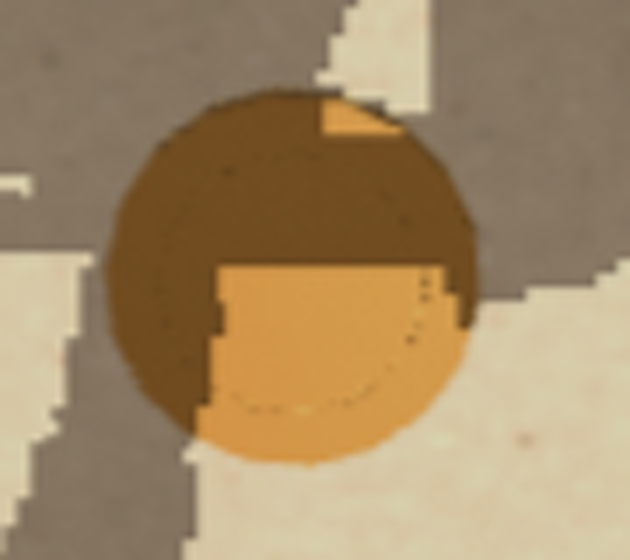

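Emit:
{"fn": "step_arm", "kwargs": {
  "translation": [
    [1,-0.7,2],
    [0.5,-0.3,2],
    [0,0,1.5],
    [0,0,0]
  ],
  "delta_rot": [
    [-0.1,0.4,-0.4],
    [0,0,0],
    [0,0,0],
    [0,0,0]
  ],
  "gripper": [0.8,0.8,0.8,0.8]
}}

```text
time: 20.3
ee_pos: [0.5626, 0.0096, 0.0544]
orientation: [[1.0, -0.002, -0.009], [-0.002, -1.0, -0.001], [-0.009, 0.001, -1.0]]
contact_force: [-0.7, 0.8, 0.4]
gripper_width: 0.802
```

```bash
python3 plan.py .571 .0130 .02 0
```

```text
t 20.30 tcp [562.6   9.6  54.4] yaw -0.13 pitch -0.49 roll 0.07 F [-0.72  0.81  0.44] M [-0.    0.02 -0.02] g 0.802
tool shift cm [ 0.87 -0.34  3.43] in TARGET axes [ 0.84 -0.34  3.44] rotvec [ 0.06  0.49 -0.13] rows>=0.7
```

Emit:
{"fn": "step_arm", "kwargs": {
  "translation": [
    [0.7,-0.3,1.5],
    [0,0,1],
    [0,0,0.5],
    [0,0,0]
  ],
  "delta_rot": [
    [0,0.5,-0.1],
    [0,0,0],
    [0,0,0],
    [0,0,0]
  ],
  "gripper": [0.8,0.8,0.8,0.8]
}}

```text
time: 20.7
ee_pos: [0.5657, 0.0093, 0.0238]
orientation: [[1.0, -0.004, -0.002], [-0.004, -1.0, -0.002], [-0.002, 0.002, -1.0]]
contact_force: [-0.1, 0.5, 0.7]
gripper_width: 0.804
```

```bash
python3 plan.py .571 .0130 .0025 0;python3 - <<'E'
from h import *
from workcell import eyes
w=eyes.read_camera("wrist");cv2.imwrite("pics/w22.png",w["pixels"])
from plan import show; show()
E
```

```text
t 20.70 tcp [565.7   9.3  23.8] yaw -0.24 pitch -0.13 roll 0.10 F [-0.1   0.51  0.7 ] M [ 0.01  0.03 -0.03] g 0.804
tool shift cm [ 0.53 -0.38  2.13] in TARGET axes [ 0.53 -0.37  2.13] rotvec [ 0.1   0.13 -0.24] rows>=0.4
t 20.75 tcp [566.    9.3  24.2] yaw -0.24 pitch -0.09 roll 0.10 F [ 0.32  1.24 -0.12] M [0.02 0.   0.01] g 0.798
```

View pics/w22.png

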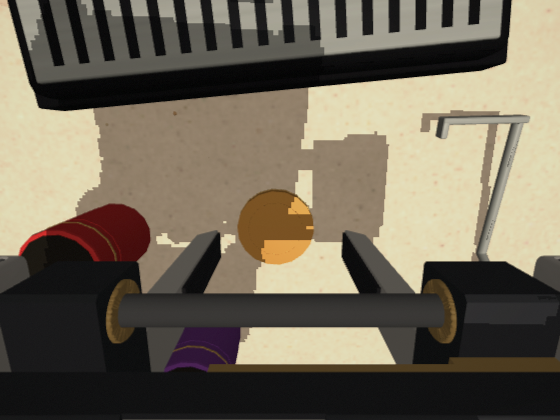

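Emit:
{"fn": "step_arm", "kwargs": {
  "translation": [
    [0.4,-0.3,0.8],
    [0.1,0,0.7],
    [0,0,0.5],
    [0,0,0]
  ],
  "delta_rot": [
    [0.1,0.1,-0.2],
    [0,0,0],
    [0,0,0],
    [0,0,0]
  ],
  "gripper": [0.8,0.8,0.8,0.8]
}}

```text
time: 21.15
ee_pos: [0.5727, 0.0122, 0.0042]
orientation: [[1.0, -0.0, 0.004], [-0.0, -1.0, -0.0], [0.004, 0.0, -1.0]]
contact_force: [0.2, 0.0, -0.9]
gripper_width: 0.797
```

```bash
python3 plan.py .571 .0130 .002 0
```

```text
t 21.15 tcp [572.7  12.2   4.2] yaw -0.02 pitch 0.21 roll 0.01 F [ 0.24  0.01 -0.92] M [0.01 0.02 0.03] g 0.797
tool shift cm [-0.17 -0.08  0.22] in TARGET axes [-0.17 -0.08  0.22] rotvec [ 0.01 -0.21 -0.02] rows>=0.1
```

Emit:
{"fn": "step_arm", "kwargs": {
  "translation": [
    [-0.15,-0.05,0.2],
    [0,0,0]
  ],
  "delta_rot": [
    [0,-0.2,0],
    [0,0,0]
  ],
  "gripper": [0.8,0.8],
  "force": 15
}}

```text
time: 21.35
ee_pos: [0.571, 0.0129, 0.0018]
orientation: [[1.0, -0.0, -0.001], [-0.0, -1.0, -0.0], [-0.001, 0.0, -1.0]]
contact_force: [0.1, 0.5, -0.5]
gripper_width: 0.797
```

```bash
python3 plan.py .571 .0130 .002 0
```

```text
t 21.35 tcp [571.   12.9   1.8] yaw -0.00 pitch -0.04 roll 0.01 F [ 0.1   0.48 -0.54] M [ 0.04 -0.04  0.04] g 0.797
tool shift cm [ 0.   -0.01 -0.02] in TARGET axes [ 0.   -0.01 -0.02] rotvec [ 0.01  0.04 -0.  ] rows>=0.0
```

Emit:
{"fn": "step_arm", "kwargs": {
  "translation": [
    [0,0,0],
    [0,0,0],
    [0,0,0],
    [0,0,0],
    [0,0,0]
  ],
  "delta_rot": [
    [0,0,0],
    [0,0,0],
    [0,0,0],
    [0,0,0],
    [0,0,0]
  ],
  "gripper": [0.65,0.58,0.5,0.5,0.5],
  "force": 15
}}

```text
time: 21.85
ee_pos: [0.5714, 0.0129, 0.0023]
orientation: [[1.0, 0.0, 0.0], [0.0, -1.0, -0.0], [0.0, 0.0, -1.0]]
contact_force: [-0.6, -0.2, -0.1]
gripper_width: 0.539
```

Emit:
{"fn": "step_arm", "kwargs": {
  "translation": [
    [0,0,-0.5],
    [0,0,-2],
    [0,0,-3],
    [0,0,-4],
    [0,0,-2]
  ],
  "delta_rot": [
    [0,0,0],
    [0,0,0],
    [0,0,0],
    [0,0,0],
    [0,0,0]
  ],
  "gripper": [0.5,0.5,0.5,0.5,0.5]
}}

```text
time: 22.35
ee_pos: [0.5683, 0.0132, 0.1184]
orientation: [[1.0, -0.0, -0.009], [-0.0, -1.0, 0.001], [-0.009, -0.001, -1.0]]
contact_force: [0.7, -0.3, -0.6]
gripper_width: 0.54
```

```bash
python3 plan.py .4816 .1702 .13 0;python3 - <<'E'
from h import *
from workcell import eyes
import pickle
w=eyes.read_camera("wrist");cv2.imwrite("pics/w23.png",w["pixels"]);pickle.dump(w,open("c23.pkl","wb"))
from plan import show; show()
E
```

```text
t 22.35 tcp [568.3  13.2 118.4] yaw -0.00 pitch -0.51 roll -0.03 F [ 0.7  -0.27 -0.6 ] M [ 0.02 -0.05 -0.02] g 0.540
tool shift cm [ -8.68 -15.71  -1.07] in TARGET axes [ -8.67 -15.7   -1.16] rotvec [-0.03  0.51 -0.  ] rows>=3.6
t 22.40 tcp [569.8  13.  120.8] yaw 0.00 pitch -0.26 roll -0.01 F [ 0.76 -0.88  0.14] M [ 0.04 -0.13 -0.01] g 0.538
```

View pics/w23.png

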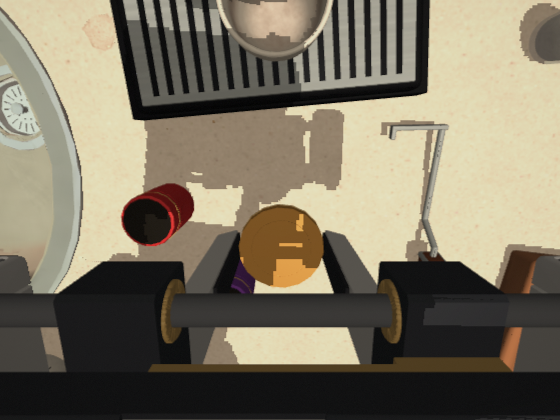

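The cap is held, centred at about (281,246) between the fingers. I compute its offset from the TCP.

Run:
```python
from h import *; import pickle
w=pickle.load(open("c23.pkl","rb"))
crop(w,"w23c.png",225,195,115,100,6)
p=np.array([.5683,.0132,.1184]);R=np.array([[1,0,-.009],[0,-1,.001],[-.009,-.001,-1]])
q=p2w(w,(281.3,246),.1184+.0067);print(R.T@(q-p))
```

```text
[ 0.00078059 -0.00012391 -0.00670745]
```

View pics/w23c.png

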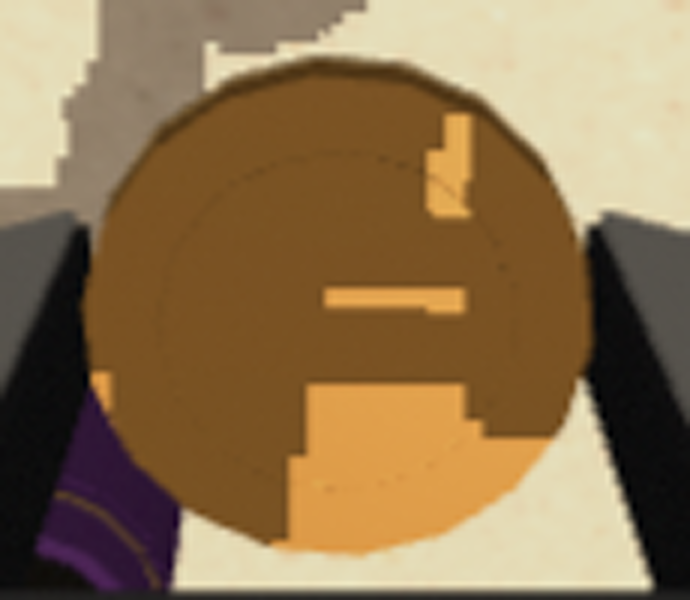

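Emit:
{"fn": "step_arm", "kwargs": {
  "translation": [
    [-2.2,-4,0],
    [-2.2,-4,0],
    [-2.2,-4,-0.3],
    [-1.5,-3,-0.3],
    [0,0,0]
  ],
  "delta_rot": [
    [0,0.3,0],
    [0,0,0],
    [0,0,0],
    [0,0,0],
    [0,0,0]
  ],
  "gripper": [0.5,0.5,0.5,0.5,0.5]
}}

```text
time: 22.9
ee_pos: [0.488, 0.1659, 0.1268]
orientation: [[1.0, -0.005, 0.006], [-0.005, -1.0, 0.0], [0.006, -0.0, -1.0]]
contact_force: [0.6, 0.0, -0.6]
gripper_width: 0.538
```

Run:
```python
from h import *
from plan import show
from workcell import eyes
import pickle
show()
w=eyes.read_camera("wrist");show();w=eyes.read_camera("wrist");cv2.imwrite("pics/w24.png",w["pixels"]);
t=eyes.read_camera("top");s=eyes.read_camera("scene")
pickle.dump((w,t,s),open("c24.pkl","wb"));show()
```

```text
t 22.90 tcp [488.  165.9 126.8] yaw -0.31 pitch 0.33 roll -0.01 F [ 0.56  0.03 -0.58] M [ 0.03  0.06 -0.  ] g 0.538
t 22.95 tcp [488.9 164.5 126.6] yaw -0.34 pitch 0.35 roll 0.07 F [-0.13  0.07 -0.23] M [ 0.03  0.05 -0.02] g 0.537
t 23.10 tcp [491.  162.2 126.6] yaw -0.56 pitch 0.42 roll 0.11 F [ 0.62  0.38 -0.64] M [ 0.02  0.01 -0.01] g 0.541
```

View pics/w24.png

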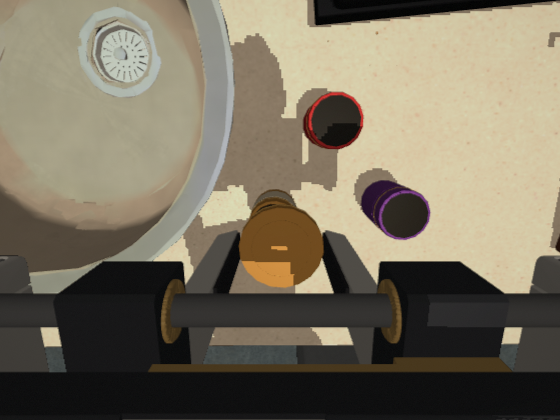

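The tin is hidden under the held cap. I back off in x so the wrist camera sees the rim with the same bias as the cap.

```bash
python3 plan.py .415 .1705 .13 0
```

```text
t 23.10 tcp [491.  162.2 126.6] yaw -0.56 pitch 0.42 roll 0.11 F [ 0.62  0.38 -0.64] M [ 0.02  0.01 -0.01] g 0.541
tool shift cm [-7.6  -0.76 -0.4 ] in TARGET axes [-7.6  -0.83 -0.34] rotvec [ 0.11 -0.41 -0.56] rows>=1.5
```

Emit:
{"fn": "step_arm", "kwargs": {
  "translation": [
    [-3,-0.4,0],
    [-3,-0.4,0],
    [-1.5,0,0],
    [0,0,0],
    [0,0,0]
  ],
  "delta_rot": [
    [0,-0.4,-0.5],
    [0,0,0],
    [0,0,0],
    [0,0,0],
    [0,0,0]
  ],
  "gripper": [0.5,0.5,0.5,0.5,0.5]
}}

```text
time: 23.6
ee_pos: [0.4195, 0.1657, 0.1251]
orientation: [[1.0, -0.009, 0.003], [-0.009, -1.0, -0.004], [0.003, 0.004, -1.0]]
contact_force: [0.8, 0.4, -0.5]
gripper_width: 0.539
```

Run:
```python
from h import *
from plan import show
from workcell import eyes
import pickle
for i in range(3): eyes.read_camera("wrist")
s,_=show()
w=eyes.read_camera("wrist");cv2.imwrite("pics/w25.png",w["pixels"]);
crop(w,"w25c.png",220,110,120,100,6);crop(w,"w25d.png",225,195,115,100,6)
pickle.dump((w,s),open("c25.pkl","wb"));show()
```

```text
t 23.75 tcp [419.7 166.1 125. ] yaw -0.53 pitch 0.14 roll 0.21 F [-0.13  0.29 -0.42] M [ 0.03 -0.01  0.03] g 0.540
t 23.80 tcp [419.5 166.2 124.9] yaw -0.52 pitch 0.11 roll 0.21 F [ 0.44 -0.44 -0.71] M [-0.04  0.    0.01] g 0.537
```

View pics/w25.png

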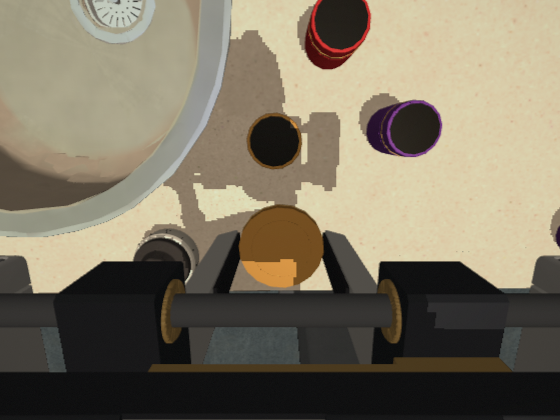

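View pics/w25d.png

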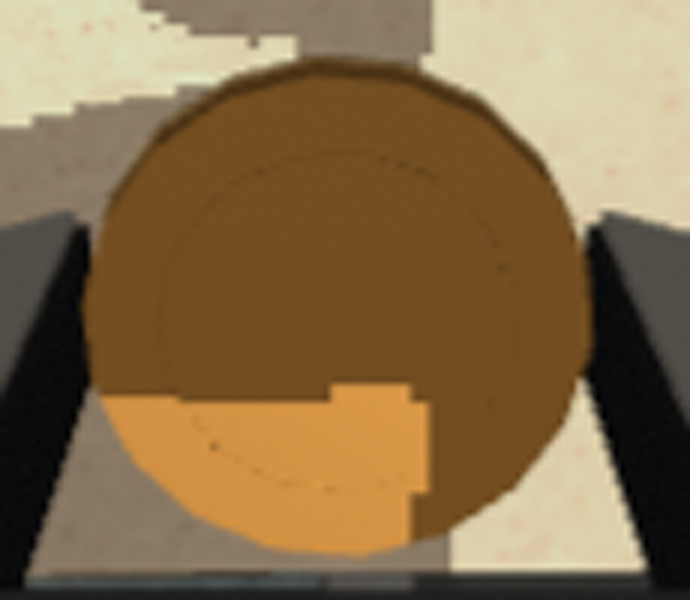

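View pics/w25c.png

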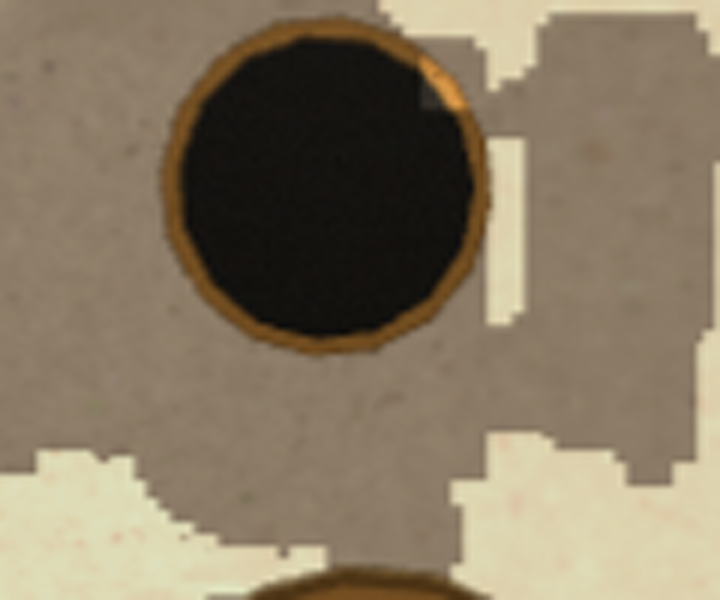

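Run:
```python
from h import *; import pickle
from scipy.optimize import least_squares
w,s=pickle.load(open("c25.pkl","rb"))
th=np.linspace(0,2*np.pi,400)
def bb(c,x,y,r,z):
    p=w2p(c,np.c_[x+r*np.cos(th),y+r*np.sin(th),np.full(400,z)]);return np.array([p[:,0].min(),p[:,0].max(),p[:,1].min(),p[:,1].max()])
def fit(meas,z,r0,x0,fr=True):
    f=lambda v:bb(w,v[0],v[1],v[2],z)-meas
    o=least_squares(f,[*x0,r0],diff_step=1e-4);return o.x,o.fun
P=lambda x0,x1,y0,y1,ox,oy,k:np.array([ox+(x0+.5)/k-.5,ox+(x1+.5)/k-.5,oy+(y0+.5)/k-.5,oy+(y1+.5)/k-.5])
for n,m in (("inner",P(183,473,38,340,220,110,6)),("outer",P(163,490,18,353,220,110,6))): print(n,fit(m,.06,.022,(.48,.17)))
p=np.array(s["ee_pos"]);R=np.array(s["orientation"])
v,e=fit(P(85,592,74,552,225,195,6),p[2]+.0067,.0255,p[:2]);print("cap",v,e,"tcp",p,"offset",R.T@(np.r_[v[:2],p[2]]-p))
```

```text
inner (array([0.48017233, 0.1707254 , 0.01909036]), array([-0.23075557,  0.23099116,  0.22176053, -0.23002733]))
outer (array([0.4805305 , 0.1709138 , 0.02133328]), array([-0.02465676,  0.02467695,  0.02363662, -0.02462378]))
cap [0.41914833 0.16640702 0.02535361] [ 2.81250024e-05 -2.81606935e-05 -2.89371224e-05  3.08305678e-05] tcp [0.41965233 0.16607515 0.12501091] offset [-5.07024608e-04 -3.27211032e-04 -2.38386278e-06]
```

The wrist and overhead estimates differ by about 2 mm in x, and the radial clearance is only 1.5 mm. I look again from lower down, with cap and rim side by side at nearly equal depth.

```bash
python3 plan.py .426 .1705 .075 0
```

```text
t 23.80 tcp [419.5 166.2 124.9] yaw -0.52 pitch 0.11 roll 0.21 F [ 0.44 -0.44 -0.71] M [-0.04  0.    0.01] g 0.537
tool shift cm [ 0.64 -0.46  4.99] in TARGET axes [ 0.65 -0.43  4.99] rotvec [ 0.21 -0.11 -0.52] rows>=1.0
```

Emit:
{"fn": "step_arm", "kwargs": {
  "translation": [
    [0.4,-0.4,1.5],
    [0,0,1.5],
    [0,0,1],
    [0,0,0.5],
    [0,0,0]
  ],
  "delta_rot": [
    [0.2,-0.1,-0.5],
    [0,0,0],
    [0,0,0],
    [0,0,0],
    [0,0,0]
  ],
  "gripper": [0.5,0.5,0.5,0.5,0.5]
}}

```text
time: 24.3
ee_pos: [0.4282, 0.1703, 0.0787]
orientation: [[1.0, -0.001, 0.004], [-0.001, -1.0, 0.0], [0.004, -0.001, -1.0]]
contact_force: [-0.5, 0.6, -0.4]
gripper_width: 0.54
```

Run:
```python
from h import *
from plan import show
from workcell import eyes
import pickle
show();eyes.read_camera("wrist")
s,_=show()
w=eyes.read_camera("wrist");cv2.imwrite("pics/w26.png",w["pixels"]);
crop(w,"w26c.png",210,110,140,100,5.0);crop(w,"w26d.png",225,195,115,100,6)
pickle.dump((w,s),open("c26.pkl","wb"));show()
```

```text
t 24.30 tcp [428.2 170.3  78.7] yaw -0.06 pitch 0.23 roll -0.03 F [-0.51  0.57 -0.44] M [ 0.03 -0.02 -0.02] g 0.540
t 24.35 tcp [428.4 170.4  79.1] yaw -0.06 pitch 0.27 roll -0.04 F [-0.87 -0.67 -0.38] M [-0.03  0.01 -0.06] g 0.541
t 24.40 tcp [428.6 170.5  79.5] yaw -0.06 pitch 0.32 roll -0.05 F [ 0.11 -0.36 -0.53] M [0.08 0.01 0.02] g 0.539
```

View pics/w26.png

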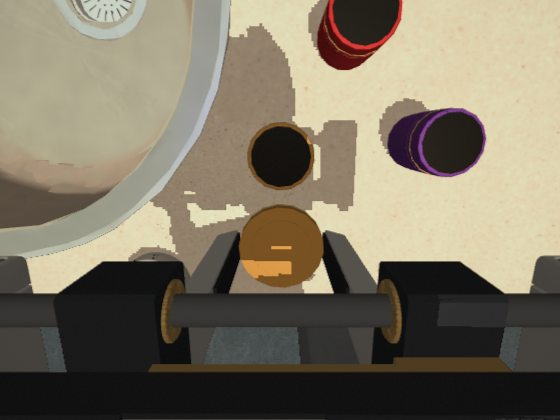

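View pics/w26c.png

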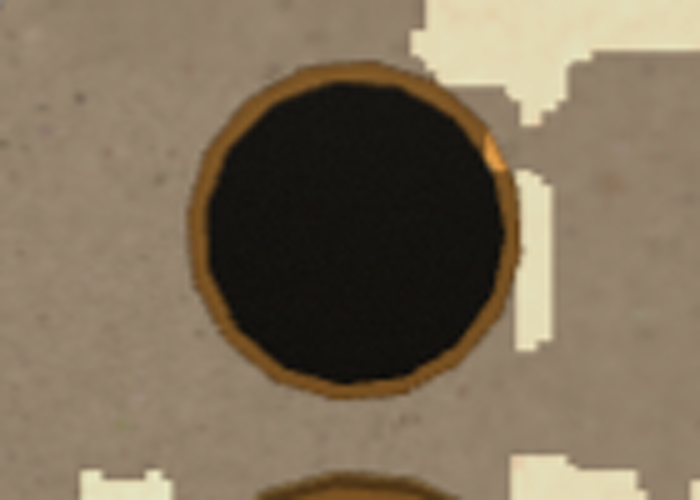

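Run:
```python
from h import *; import pickle
from scipy.optimize import least_squares
w,s=pickle.load(open("c26.pkl","rb"))
th=np.linspace(0,2*np.pi,400)
def bb(c,x,y,r,z):
    p=w2p(c,np.c_[x+r*np.cos(th),y+r*np.sin(th),np.full(400,z)]);return np.array([p[:,0].min(),p[:,0].max(),p[:,1].min(),p[:,1].max()])
def fit(meas,z,r0,x0):
    o=least_squares(lambda v:bb(w,v[0],v[1],v[2],z)-meas,[*x0,r0],diff_step=1e-4);return o.x,np.round(o.fun,2)
P=lambda x0,x1,y0,y1,ox,oy,k:np.array([ox+(x0+.5)/k-.5,ox+(x1+.5)/k-.5,oy+(y0+.5)/k-.5,oy+(y1+.5)/k-.5])
for z in (.06,.052):
  for n,m in (("inner",P(206,505,80,384,210,110,5)),("outer",P(187,520,62,400,210,110,5))): print(z,n,fit(m,z,.022,(.48,.17)))
p=np.array(s["ee_pos"]);R=np.array(s["orientation"])
v,e=fit(P(85,592,74,552,225,195,6),p[2]+.0067,.0255,p[:2]);print("cap",v,e,"tcp",p,"offset",R.T@(np.r_[v[:2],p[2]]-p))
print(w2p(w,[[.4816,.1702,.06]]))
```

```text
0.06 inner (array([0.48042588, 0.17089431, 0.01928811]), array([-0.08,  0.08,  0.08, -0.08]))
0.06 outer (array([0.48045098, 0.17115121, 0.02146017]), array([-0.06,  0.06,  0.06, -0.06]))
0.052 inner (array([0.47988791, 0.17089273, 0.02006335]), array([-0.08,  0.08,  0.08, -0.08]))
0.052 outer (array([0.47991402, 0.17115996, 0.0223227 ]), array([-0.06,  0.06,  0.06, -0.06]))
cap [0.42792515 0.17079116 0.02534352] [ 0.02 -0.02 -0.02  0.02] tcp [0.4284168  0.17042314 0.07908959] offset [-4.92023420e-04 -3.67519846e-04 -2.04127664e-06]
[[281.78039282 154.82486903]]
```

```bash
python3 plan.py .4815 .1706 .073 0
```

```text
t 24.40 tcp [428.6 170.5  79.5] yaw -0.06 pitch 0.32 roll -0.05 F [ 0.11 -0.36 -0.53] M [0.08 0.01 0.02] g 0.539
tool shift cm [ 5.28 -0.01  0.68] in TARGET axes [ 5.29 -0.01  0.65] rotvec [-0.05 -0.32 -0.06] rows>=1.1
```

Emit:
{"fn": "step_arm", "kwargs": {
  "translation": [
    [2,0,0],
    [2,0,0],
    [0.9,0,0],
    [0.2,0,0],
    [0,0,0]
  ],
  "delta_rot": [
    [0,-0.3,0],
    [0,0,0],
    [0,0,0],
    [0,0,0],
    [0,0,0]
  ],
  "gripper": [0.5,0.5,0.5,0.5,0.5]
}}

```text
time: 24.9
ee_pos: [0.4814, 0.1708, 0.0819]
orientation: [[1.0, -0.0, 0.003], [-0.0, -1.0, 0.002], [0.003, -0.002, -1.0]]
contact_force: [0.5, -0.1, 0.2]
gripper_width: 0.537
```

```bash
python3 plan.py .4815 .1706 .066 0
```

```text
t 24.90 tcp [481.4 170.8  81.9] yaw -0.03 pitch 0.16 roll -0.10 F [ 0.48 -0.14  0.23] M [ 0.03  0.02 -0.01] g 0.537
tool shift cm [0.01 0.03 1.59] in TARGET axes [0.01 0.02 1.59] rotvec [-0.1  -0.16 -0.03] rows>=0.3
```

Emit:
{"fn": "step_arm", "kwargs": {
  "translation": [
    [0,0,0.7],
    [0,0,0.5],
    [0,0,0.2],
    [0,0,0]
  ],
  "delta_rot": [
    [-0.1,-0.1,0],
    [0,0,0],
    [0,0,0],
    [0,0,0]
  ],
  "gripper": [0.5,0.5,0.5,0.5]
}}

```text
time: 25.3
ee_pos: [0.4782, 0.1707, 0.0666]
orientation: [[1.0, 0.0, -0.002], [0.0, -1.0, -0.001], [-0.002, 0.001, -1.0]]
contact_force: [-0.2, 0.3, -0.9]
gripper_width: 0.537
```

```bash
python3 plan.py .4815 .1706 .0635 0
python3 - <<'E'
from h import *
from workcell import eyes
import pickle
s=eyes.read_camera("scene");crop(s,"s27.png",215,210,90,80,8)
t=eyes.read_camera("top");crop(t,"t27.png",190,220,80,70,8)
pickle.dump((s,t),open("c27.pkl","wb"))
E
python3 plan.py
```

```text
t 25.30 tcp [478.2 170.7  66.6] yaw 0.01 pitch -0.11 roll 0.04 F [-0.22  0.33 -0.86] M [ 0.06 -0.04  0.02] g 0.537
tool shift cm [0.33 0.01 0.31] in TARGET axes [0.33 0.01 0.31] rotvec [0.04 0.11 0.01] rows>=0.1
t 25.40 tcp [478.7 170.8  66.9] yaw 0.00 pitch -0.06 roll 0.03 F [ 0.02 -0.07  0.28] M [ 0.04 -0.01  0.02] g 0.536
```

View pics/s27.png

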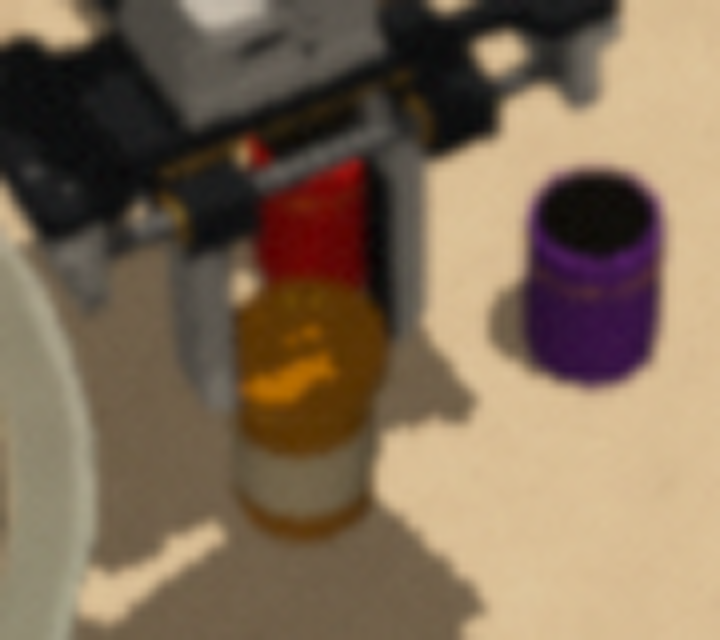

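View pics/t27.png

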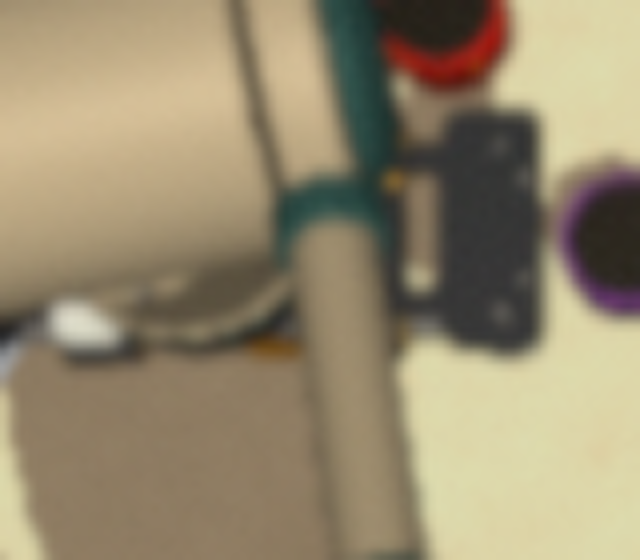

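Run:
```python
from h import *; import pickle
s,t=pickle.load(open("c27.pkl","rb"));C=pickle.load(open("c0.pkl","rb"))
th=np.linspace(0,2*np.pi,400)
def bb(c,x,y,r,z):
    p=w2p(c,np.c_[x+r*np.cos(th),y+r*np.sin(th),np.full(400,z)]);return np.array([p[:,0].min(),p[:,0].max(),p[:,1].min(),p[:,1].max()])
cr=lambda b,ox,oy,k:np.round([(b[0]-ox+.5)*k-.5,(b[1]-ox+.5)*k-.5,(b[2]-oy+.5)*k-.5,(b[3]-oy+.5)*k-.5],0)
print("cap top pred in s27 crop",cr(bb(s,.4777,.1710,.0255,.0733),215,210,8))
for p in ((.4804,.171),(.4825,.1702)):
  print(p,"tin rim pred in s_tin crop",cr(bb(s,*p,.022,.06),200,200,6),"t20c",cr(bb(t,*p,.022,.06),210,200,7), "foot s27",cr(bb(s,*p,.022,0),215,210,8))
crop(C["scene"],"s0tin.png",235,240,35,40,16)
```

```text
cap top pred in s27 crop [219. 390. 284. 416.]
(0.4804, 0.171) tin rim pred in s_tin crop [261. 371. 297. 381.] t20c [ 42. 165. 316. 439.] foot s27 [236. 377. 439. 551.]
(0.4825, 0.1702) tin rim pred in s_tin crop [261. 370. 292. 377.] t20c [ 44. 167. 310. 433.] foot s27 [236. 376. 434. 546.]
```

View pics/s0tin.png

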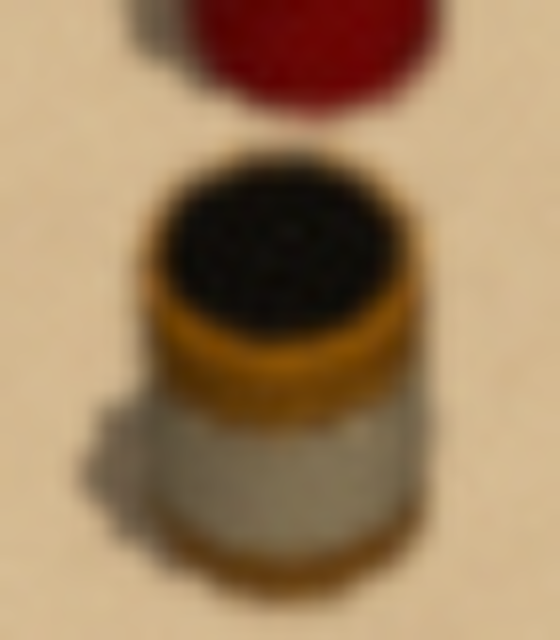

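Estimates for the TCP x lie between 0.481 and 0.483, so I take 0.482 and feel my way down. A rim contact would show at z ≈ 62 mm, and home is at z ≈ 55 mm.

```bash
python3 plan.py .482 .1706 .065 0
```

```text
t 25.40 tcp [478.7 170.8  66.9] yaw 0.00 pitch -0.06 roll 0.03 F [ 0.02 -0.07  0.28] M [ 0.04 -0.01  0.02] g 0.536
tool shift cm [0.33 0.02 0.19] in TARGET axes [0.33 0.02 0.19] rotvec [0.03 0.06 0.  ] rows>=0.1
```

Emit:
{"fn": "step_arm", "kwargs": {
  "translation": [
    [0.3,0,0.15],
    [0,0,0],
    [0,0,0]
  ],
  "delta_rot": [
    [0,0.1,0],
    [0,0,0],
    [0,0,0]
  ],
  "gripper": [0.5,0.5,0.5]
}}

```text
time: 25.7
ee_pos: [0.4823, 0.1709, 0.0657]
orientation: [[1.0, 0.0, 0.002], [0.0, -1.0, -0.0], [0.002, 0.0, -1.0]]
contact_force: [0.4, -0.3, -0.3]
gripper_width: 0.541
```

```bash
python3 plan.py .482 .1706 .062 0
```

```text
t 25.70 tcp [482.3 170.9  65.7] yaw 0.01 pitch 0.10 roll 0.01 F [ 0.37 -0.31 -0.26] M [ 0.03 -0.03 -0.  ] g 0.541
tool shift cm [-0.03  0.03  0.37] in TARGET axes [-0.03  0.03  0.37] rotvec [ 0.01 -0.1   0.01] rows>=0.1
```

Emit:
{"fn": "step_arm", "kwargs": {
  "translation": [
    [-0.02,0.02,0.15],
    [0,0,0.1],
    [0,0,0.05]
  ],
  "delta_rot": [
    [0,-0.1,0],
    [0,0,0],
    [0,0,0]
  ],
  "gripper": [0.5,0.5,0.5]
}}

```text
time: 26.0
ee_pos: [0.4823, 0.1707, 0.0627]
orientation: [[1.0, 0.0, 0.0], [0.0, -1.0, -0.0], [0.0, 0.0, -1.0]]
contact_force: [0.1, 0.0, 0.4]
gripper_width: 0.539
```

```bash
python3 plan.py .482 .1706 .061 0
```

```text
t 26.00 tcp [482.3 170.7  62.7] yaw 0.00 pitch 0.02 roll 0.01 F [0.1  0.05 0.36] M [-0.01  0.05  0.03] g 0.539
tool shift cm [-0.03  0.01  0.17] in TARGET axes [-0.03  0.01  0.17] rotvec [ 0.01 -0.02  0.  ] rows>=0.0
```

Emit:
{"fn": "step_arm", "kwargs": {
  "translation": [
    [0,0,0.1]
  ],
  "delta_rot": [
    [0,0,0]
  ],
  "gripper": [0.5]
}}

```text
time: 26.1
ee_pos: [0.4824, 0.1707, 0.0616]
orientation: [[1.0, 0.0, 0.0], [0.0, -1.0, -0.0], [0.0, 0.0, -1.0]]
contact_force: [-0.0, -1.1, 0.5]
gripper_width: 0.541
```

```bash
python3 plan.py .482 .1706 .061 0
```

```text
t 26.10 tcp [482.4 170.7  61.6] yaw 0.00 pitch 0.03 roll 0.01 F [-0.   -1.09  0.49] M [-0.05 -0.01  0.01] g 0.541
tool shift cm [-0.04  0.01  0.06] in TARGET axes [-0.04  0.01  0.06] rotvec [ 0.01 -0.03  0.  ] rows>=0.0
```

Emit:
{"fn": "step_arm", "kwargs": {
  "translation": [
    [0,0,0.08]
  ],
  "delta_rot": [
    [0,0,0]
  ],
  "gripper": [0.5]
}}

```text
time: 26.2
ee_pos: [0.4823, 0.1707, 0.0607]
orientation: [[1.0, -0.0, 0.0], [-0.0, -1.0, -0.0], [0.0, 0.0, -1.0]]
contact_force: [0.6, -0.7, -0.2]
gripper_width: 0.537
```

```bash
python3 plan.py
```

```text
t 26.20 tcp [482.3 170.7  60.7] yaw -0.00 pitch 0.02 roll 0.01 F [ 0.58 -0.66 -0.15] M [ 0.05 -0.    0.07] g 0.537
```

Emit:
{"fn": "step_arm", "kwargs": {
  "translation": [
    [0,0,0.08]
  ],
  "delta_rot": [
    [0,0,0]
  ],
  "gripper": [0.5]
}}

```text
time: 26.3
ee_pos: [0.4823, 0.1707, 0.0598]
orientation: [[1.0, 0.0, 0.0], [0.0, -1.0, -0.0], [0.0, 0.0, -1.0]]
contact_force: [-0.0, -0.1, -0.2]
gripper_width: 0.537
```

```bash
python3 plan.py
```

```text
t 26.30 tcp [482.3 170.7  59.8] yaw 0.00 pitch 0.02 roll 0.01 F [-0.01 -0.07 -0.23] M [ 0.04  0.07 -0.05] g 0.537
```

No rim contact at 59.8 mm, so the skirt is over the rim. I continue.

Emit:
{"fn": "step_arm", "kwargs": {
  "translation": [
    [0,0,0.1],
    [0,0,0.1],
    [0,0,0.08]
  ],
  "delta_rot": [
    [0,0,0],
    [0,0,0],
    [0,0,0]
  ],
  "gripper": [0.5,0.5,0.5]
}}

```text
time: 26.6
ee_pos: [0.4823, 0.1707, 0.0567]
orientation: [[1.0, 0.0, 0.0], [0.0, -1.0, -0.0], [0.0, 0.0, -1.0]]
contact_force: [0.6, -0.1, -0.2]
gripper_width: 0.54
```

```bash
python3 plan.py
```

```text
t 26.60 tcp [482.3 170.7  56.7] yaw 0.00 pitch 0.01 roll 0.01 F [ 0.65 -0.06 -0.18] M [0.01 0.02 0.01] g 0.540
```

Emit:
{"fn": "step_arm", "kwargs": {
  "translation": [
    [0,0,0.08]
  ],
  "delta_rot": [
    [0,0,0]
  ],
  "gripper": [0.5]
}}

```text
time: 26.7
ee_pos: [0.4823, 0.1707, 0.0559]
orientation: [[1.0, 0.0, 0.0], [0.0, -1.0, -0.0], [0.0, 0.0, -1.0]]
contact_force: [0.5, -0.0, -1.3]
gripper_width: 0.538
```

```bash
python3 plan.py
```

```text
t 26.70 tcp [482.3 170.7  55.9] yaw 0.00 pitch 0.02 roll 0.01 F [ 0.53 -0.01 -1.29] M [-0.   -0.06 -0.  ] g 0.538
```

Emit:
{"fn": "step_arm", "kwargs": {
  "translation": [
    [0,0,0.05]
  ],
  "delta_rot": [
    [0,0,0]
  ],
  "gripper": [0.5]
}}

```text
time: 26.8
ee_pos: [0.4822, 0.1707, 0.0553]
orientation: [[1.0, 0.0, 0.0], [0.0, -1.0, -0.0], [0.0, 0.0, -1.0]]
contact_force: [-0.0, 0.6, 0.2]
gripper_width: 0.538
```

```bash
python3 plan.py
```

```text
t 26.80 tcp [482.2 170.7  55.3] yaw 0.00 pitch 0.01 roll 0.01 F [-0.02  0.64  0.21] M [0.03 0.06 0.04] g 0.538
```

Emit:
{"fn": "step_arm", "kwargs": {
  "translation": [
    [0,0,0.05]
  ],
  "delta_rot": [
    [0,0,0]
  ],
  "gripper": [0.5]
}}

```text
time: 26.9
ee_pos: [0.4823, 0.1707, 0.0551]
orientation: [[1.0, 0.0, 0.0], [0.0, -1.0, -0.0], [0.0, 0.0, -1.0]]
contact_force: [-0.7, 0.1, 6.7]
gripper_width: 0.536
```

```bash
python3 plan.py
```

```text
t 26.90 tcp [482.3 170.7  55.1] yaw 0.00 pitch 0.01 roll 0.01 F [-0.69  0.07  6.66] M [-0.09  0.35  0.01] g 0.536
```

The cap is seated: 6.7 N at z = 55.1 mm, where 55.3 was expected. I release and withdraw.

Emit:
{"fn": "step_arm", "kwargs": {
  "translation": [
    [0,0,0],
    [0,0,0],
    [0,0,0],
    [0,0,0]
  ],
  "delta_rot": [
    [0,0,0],
    [0,0,0],
    [0,0,0],
    [0,0,0]
  ],
  "gripper": [0.58,0.65,0.75,0.75]
}}

```text
time: 27.3
ee_pos: [0.4826, 0.1707, 0.0552]
orientation: [[1.0, 0.0, 0.001], [0.0, -1.0, -0.0], [0.001, 0.0, -1.0]]
contact_force: [-0.6, 0.3, 0.7]
gripper_width: 0.745
```

Emit:
{"fn": "step_arm", "kwargs": {
  "translation": [
    [0,0,-1],
    [0,0,-2],
    [0,0,-4],
    [0,0,-4],
    [0,0,0]
  ],
  "delta_rot": [
    [0,0,0],
    [0,0,0],
    [0,0,0],
    [0,0,0],
    [0,0,0]
  ],
  "gripper": [0.75,0.75,0.75,0.75,0.75]
}}

```text
time: 27.8
ee_pos: [0.4819, 0.1706, 0.1702]
orientation: [[1.0, 0.0, -0.002], [0.0, -1.0, -0.001], [-0.002, 0.001, -1.0]]
contact_force: [0.4, 0.4, 0.2]
gripper_width: 0.748
```

Emit:
{"fn": "step_arm", "kwargs": {
  "translation": [
    [-3,0,0],
    [-3,0,0],
    [-2,0,0],
    [0,0,0]
  ],
  "delta_rot": [
    [0,0,0],
    [0,0,0],
    [0,0,0],
    [0,0,0]
  ],
  "gripper": [0.75,0.75,0.75,0.75]
}}

```text
time: 28.2
ee_pos: [0.4003, 0.1705, 0.1714]
orientation: [[1.0, -0.001, 0.002], [-0.001, -1.0, 0.0], [0.002, -0.0, -1.0]]
contact_force: [-0.0, -0.5, -0.1]
gripper_width: 0.754
```

```bash
python3 plan.py
python3 - <<'E'
from h import *
from workcell import eyes
import pickle
s=eyes.read_camera("scene");cv2.imwrite("pics/s30.png",s["pixels"]);crop(s,"s30c.png",215,220,80,70,8)
t=eyes.read_camera("top");cv2.imwrite("pics/t30.png",t["pixels"])
w=eyes.read_camera("wrist");cv2.imwrite("pics/w30.png",w["pixels"])
pickle.dump((s,t,w),open("c30.pkl","wb"))
E
```

```text
t 28.20 tcp [400.3 170.5 171.4] yaw -0.05 pitch 0.11 roll -0.02 F [-0.01 -0.53 -0.14] M [ 0.02  0.02 -0.  ] g 0.754
```

View pics/w30.png

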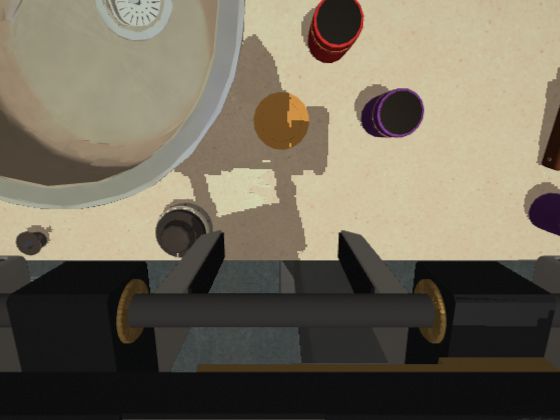

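View pics/s30.png

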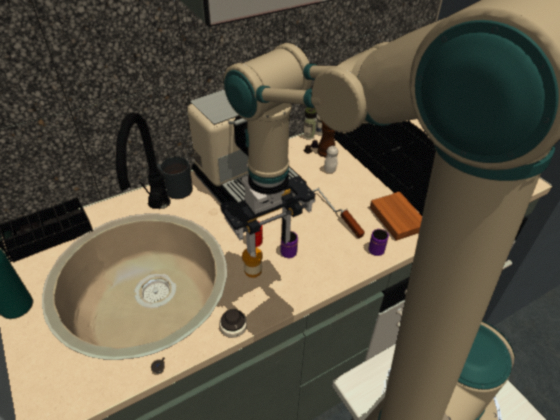

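View pics/s30c.png

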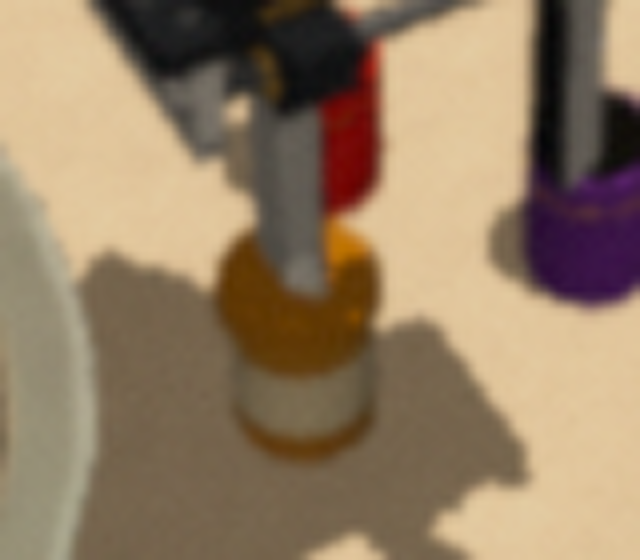

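View pics/t30.png

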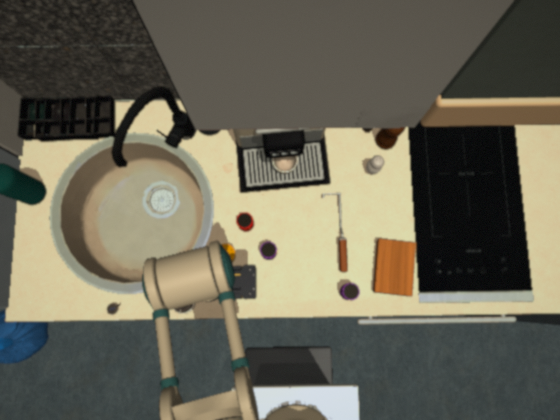

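The cap sits flat on the ochre tin: scene crop (300,300) shows it symmetric and square over the pale band, and in the wrist view it is at (282,121). The hook lies at top (340,235) clear of everything, and cup, timer and salt are where they were. The gripper is free in the air, so I hand in.

Emit:
{"fn": "step_arm", "kwargs": {
  "translation": [
    [0,0,0],
    [0,0,0]
  ],
  "delta_rot": [
    [0,0,0],
    [0,0,0]
  ],
  "gripper": [0.75,0.75]
}}

```text
time: 28.55
ee_pos: [0.4066, 0.1708, 0.1715]
orientation: [[1.0, -0.002, 0.006], [-0.002, -1.0, 0.001], [0.006, -0.001, -1.0]]
contact_force: [-1.2, -0.1, -0.7]
gripper_width: 0.749
```

```bash
python3 -c "
from workcell import bot
print(bot.hand_in())
print(bot.get_state()['time'])"
```

```text
the job is handed in; nothing more can be done
None
the job is handed in; nothing more can be done
```

The job is handed in at about 28.6 s of the 72 s allowed; the interface gave no verdict.

**What I did:**
- I gripped the hook on the block and found its drop by touch, about 29 mm.
- I slid the blade into the gap beside the cap without a measurable touch, moved it behind the cap and drew the cap out flat onto the worktop.
- I laid the hook down on its wire bend and the rear of its handle.
- I put the cap on the ochre tin with the pale band. It met no rim contact on the way down and seated at 6.7 N with the tool at 55.1 mm, where 55.3 mm was expected.

**Last checks:** The pictures show the cap square on the upright tin. The hook lies at rest on the worktop with its blade end raised. The cup, timer and salt look unmoved, and the gripper is clear of everything.

**What disagreed or went wrong:**
- The wrist and overhead cameras differed by about 2 mm on the tin's x. I took the middle value, and the fit went in cleanly.
- On my first try at laying the hook down, its wire bend touched before I expected, at about 3 N. I changed the tilt and set it down again.
- I could not measure the contact forces at the cap or machine directly. They stayed within the roughly 1 N noise of the wrist sensor.

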